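Photograph the resin slabs under the imaging hood

ROBOT

A 6-joint arm with a two-finger parallel gripper is mounted at the origin on the work surface. World frame = base frame: x ahead of the robot, y to its left, z up, the work surface at z = 0. Lengths are in mm, angles in rad, forces in N, time in s.
With the tool pointing down it reaches from about 350 to 875 mm from the base axis. Payload 4.2 kg.
Tool frame: the origin (TCP) lies at the very end of the fingers, on their centre line; the grasp point (between the pads) lies 19 mm behind it; z points along the fingers, y is the line along which they close (so a half turn about z gives the same grasp; the last joint's range is limited). The gripper opens to 85 mm and grips with 20 to 120 N. Pads are 22 mm wide; open, the fingers measure 114 mm over their backs; the gripper's body (76 mm by 85 mm) begins 54 mm behind the grasp point. The pads swing forward as they close: fully open they stand 13 mm farther back than shut.
Start: joints at [-1.079, 0.385, 0.008, 0, -1.194, -0.259], TCP at [144.207, -608.115, 231.312] pointing down, gripper open.
Joint ranges: [-3.14, 3.14], [-1.21, 2.06], [-1.07, 1.41], [-3.16, 2.05], [-2.99, -0.16], [-3.1, 3.1]. Speed limits (rad/s): [2.79, 2.79, 3.14, 3.14, 3.14, 3.14].

INTERFACE

Orientations are given as a unit quaternion [x, y, z, w].
In Python, from bench import monitor, get_image, camera_info, job_done gives the robot as it stands.
- The arm moves only by the tool send_rows, never from a script. Its argument "series" is a list of rows, each a list of 3 entries, a list of its own where there are three numbers: the shift along the tool's x, y, z in mm, then the turn, a rotation vector about the tool's x, y, z in rad, then the finger opening in mm, from 0 to 85.4. A call has 1 to 8 rows; each row shifts and turns the commanded pose from where the row before left it, along the tool's axes as they then stand; what a row does not reach is not made up. A row lasts 1/10 s, in which the tool goes at most 50 mm and 8.59 degrees, less where a joint would pass 70% of its speed; a pose out of reach is approached as far as the arm can. A call with a gripper value outside its range is refused whole. The fingers move at their own pace and stop on an object; the grip force is fixed at half the most. Time passes only in rows, so rows that do not move let the fingers close. It gives the time, the measured TCP pose, the force, the opening and the grip force at its end, in the units of the state.
- monitor.read_state(): the state, without advancing time (a new reading comes with each control period).
- get_image(name): name is "scene" or "top" or "wrist"; returns the picture (480x640x3 uint8, red, green, blue); there is no depth.
- camera_info(name): a dict with "intrinsics" (3x3 intrinsics, pixels), "R" (3x3) and "t" (3): a world point X has camera coordinates R X + t. Camera axes: x right, y down, z forward; pixel columns grow to the right and rows downward; lengths in mm; the calibration is good to about 2 mm. A picture is of the moment at which its call begins: read the wrist's pose just before it. camera_info takes no time and is no camera call; for the wrist camera it gives the pose at the moment of the call.
- job_done(): hands the job in; it is judged then, once.
The state is a dict: "clock": time; "joints": joint angles; "joint_vel": joint speeds; "joint_efforts": joint torques, N m; "position": TCP position; "ee_rot": TCP orientation; "contact_force": force on the tool from outside, world axes, zero at the start; "wrist_torque": the same for the moment, N m; "gripper_width": finger opening in mm; "grasp_force": force on a finger pad.
Only numpy, scipy, OpenCV 4.12 (cv2) and the standard library are available. Lean on these libraries where they do the work, as an engineer would, in place of code of your own. Each camera call takes 0.05 s, during which the arm holds its last target. There are 200 camera calls.

TASK

Lay all the rectangular resin slabs from the parts tray in a single layer on the aluminium carrier, slide the carrier along the bench under the low imaging hood until it is fully home against the stop, and press the shutter button right down. Then draw the carrier completely out of the hood again and lay all the slabs in a single layer in the large glass dish. Leave the round pucks and the narrow bar in the parts tray, and do not disturb the glassware standing around.

Things in the scene. Friction and masses are not known exactly. Their poses are not given: they have to be found in the camera images.
- hood: fixed white imaging hood 165 mm deep, 182 wide, 76 high (black camera block on its back rises to 210 mm, from 110 mm behind the mouth) over a low tunnel open at the front only: 138 wide, 36 high, 150 deep to a dark end stop, floor is the bench. Origin: middle of the tunnel mouth at bench level; x points into the tunnel (roughly away from the robot), z up
- shutter (a joint): travel of the grey shutter push button on the hood's roof, m: 0 up, 0.006 fully down; it needs 5 N, springs back, and must go down 4 mm or more to count
- shutter_top (a point): centre of the top face of the shutter button (28 mm across), on the hood's roof near its front right corner seen from the robot; pressed straight down
- carrier: loose flat aluminium carrier, 0.36 to 0.54 kg: tray 146 mm (x) by 126 mm (y), floor 5 mm thick, lip 3 mm thick rising to 11 mm above the bench, upright handle on a neck at its near (-x) end. It slides on the bench. Origin: underside centre of the tray; x points to its far end, which enters the hood first. Fully home its origin is 77 mm inside the mouth
- carrier_handle (a point): middle of the carrier's upright black handle, 98 mm from the carrier's origin towards -x, 45 mm above the bench: a bar 24 mm (along x) by 14 mm (along y, the way to grip it), from 5 to 68 mm high; axes as the carrier's
- tub: fixed shallow grey parts tray, 218 mm square, walls 3 mm thick and 12 mm high, floor 3 mm thick; origin at underside centre. It stands left or right of the carrier
- dish: fixed large round glass dish on a sheet of white paper, 170 mm outside diameter, wall 4 mm thick and 13 mm high, floor 4 mm thick; origin at underside centre. It stands on the other side from the parts tray
- slab1: pale resin slab, a rectangular block 46 x 28 x 20 mm (its x, y, z), 32 g, loose; origin at its centre. At the start it lies flat (46 x 28 face down) in the parts tray. Three or all four of slab1..slab4 are present; the other is absent (None)
- slab2: pale resin slab, a rectangular block 46 x 28 x 20 mm (its x, y, z), 32 g, loose; origin at its centre. At the start it lies flat (46 x 28 face down) in the parts tray. Three or all four of slab1..slab4 are present; the other is absent (None)
- slab3: pale resin slab, a rectangular block 46 x 28 x 20 mm (its x, y, z), 32 g, loose; origin at its centre. At the start it lies flat (46 x 28 face down) in the parts tray. Three or all four of slab1..slab4 are present; the other is absent (None)
- slab4: pale resin slab, a rectangular block 46 x 28 x 20 mm (its x, y, z), 32 g, loose; origin at its centre. At the start it lies flat (46 x 28 face down) in the parts tray. Three or all four of slab1..slab4 are present; the other is absent (None)
- puck1: round puck of the same pale resin, 34 mm diameter, 20 mm high, loose in the parts tray, not wanted; origin at underside centre
- puck2: round puck of the same pale resin, 34 mm diameter, 20 mm high, loose in the parts tray, not wanted; origin at underside centre
- bar: narrow bar of the same pale resin, 58 (x) x 14 x 14 mm, loose in the parts tray, not wanted; origin at underside centre
- bottle: brown bottle 60 mm across, 150 high, loose bystander behind or beside the work; origin at underside centre
- beaker: glass beaker 72 mm across, 95 high, loose bystander behind or beside the work; origin at underside centre
- jar: glass jar 64 mm across, 70 high, loose bystander behind or beside the work; origin at underside centre
- petri: small shut glass dish 90 mm across, 16 high, loose bystander behind or beside the work; origin at underside centre
Things that resemble listed ones, but are neither listed nor needed, are in the scene too. What is shaped like the slab1 but black is not meant.

How it is judged (in metres and radians):
On the way, in this order (a step that is already met when the one before it is completed fails the run):
1. every slab lies in one layer on the carrier, which is out of the hood (x of slab1 in the frame of carrier between -0.073 and 0.073 m and y of slab1 in the frame of carrier between -0.063 and 0.063 m and z of slab1 in the frame of carrier between 0.005 and 0.024 m and x of slab2 in the frame of carrier between -0.073 and 0.073 m and y of slab2 in the frame of carrier between -0.063 and 0.063 m and z of slab2 in the frame of carrier between 0.005 and 0.024 m and x of slab3 in the frame of carrier between -0.073 and 0.073 m and y of slab3 in the frame of carrier between -0.063 and 0.063 m and z of slab3 in the frame of carrier between 0.005 and 0.024 m and x of slab4 in the frame of carrier between -0.073 and 0.073 m and y of slab4 in the frame of carrier between -0.063 and 0.063 m and z of slab4 in the frame of carrier between 0.005 and 0.024 m and x of carrier in the frame of hood below -0.073 m), for 0.2 s.
2. the carrier is fully home under the hood (within 8 mm of the stop) with every slab aboard (x of slab1 in the frame of carrier between -0.073 and 0.073 m and y of slab1 in the frame of carrier between -0.063 and 0.063 m and z of slab1 in the frame of carrier between 0.005 and 0.024 m and x of slab2 in the frame of carrier between -0.073 and 0.073 m and y of slab2 in the frame of carrier between -0.063 and 0.063 m and z of slab2 in the frame of carrier between 0.005 and 0.024 m and x of slab3 in the frame of carrier between -0.073 and 0.073 m and y of slab3 in the frame of carrier between -0.063 and 0.063 m and z of slab3 in the frame of carrier between 0.005 and 0.024 m and x of slab4 in the frame of carrier between -0.073 and 0.073 m and y of slab4 in the frame of carrier between -0.063 and 0.063 m and z of slab4 in the frame of carrier between 0.005 and 0.024 m and x of carrier in the frame of hood above 0.069 m and angle between the x axis of carrier and the x axis of hood, either way round below 0.12 rad), for 0.2 s.
3. the shutter button is pressed down while the loaded carrier is home (all of step 2 and value of joint shutter above 0.004 m), for 0.05 s.
4. the carrier is drawn out clear of the hood with the slabs aboard (all of step 1), for 0.1 s.
At the end, for the whole second after the job is handed in: Every slab lies still in one layer on the floor of the glass dish (its centre within 72 mm of the dish's centre and less than 24 mm above its underside); the carrier rests clear of the hood (its whole tray in front of the mouth); pucks and bar are in the parts tray; the button is up (horizontal distance between each of slab1, slab2, slab3, slab4 and dish below 0.072 m and z of slab1 in the frame of dish between 0.004 and 0.024 m and linear speed of each of slab1, slab2, slab3, slab4, carrier below 0.02 m/s and z of slab2 in the frame of dish between 0.004 and 0.024 m and z of slab3 in the frame of dish between 0.004 and 0.024 m and z of slab4 in the frame of dish between 0.004 and 0.024 m and x of puck1 in the frame of tub between -0.115 and 0.115 m and y of puck1 in the frame of tub between -0.115 and 0.115 m and z of puck1 in the frame of tub between -0.005 and 0.04 m and x of puck2 in the frame of tub between -0.115 and 0.115 m and y of puck2 in the frame of tub between -0.115 and 0.115 m and z of puck2 in the frame of tub between -0.005 and 0.04 m and x of bar in the frame of tub between -0.115 and 0.115 m and y of bar in the frame of tub between -0.115 and 0.115 m and z of bar in the frame of tub between -0.005 and 0.04 m and x of carrier in the frame of hood below -0.073 m and value of joint shutter below 0.002 m); the robot touches nothing.
It fails at once if the bottle is pushed more than 40 mm or tipped over (distance of bottle from where it was at the start of the episode above 0.04 m or angle between bottle's own z axis and vertical above 0.6 rad).
It fails at once if the beaker is pushed more than 40 mm or tipped over (distance of beaker from where it was at the start of the episode above 0.04 m or angle between beaker's own z axis and vertical above 0.6 rad).
It fails at once if the jar is pushed more than 40 mm or tipped over (distance of jar from where it was at the start of the episode above 0.04 m or angle between jar's own z axis and vertical above 0.6 rad).
It fails at once if the petri is pushed more than 40 mm or tipped over (distance of petri from where it was at the start of the episode above 0.04 m or angle between petri's own z axis and vertical above 0.6 rad).
Of slab1, slab2, slab3, slab4 only 3 to 4 are there at a start; the rules pass over those that are not, and their reading is None.
At some moment in a run one of slab1, slab2, slab3, slab4 may be knocked a few centimetres aside while the robot is not near it.
Once in a run the grip may slacken for a moment while it holds something.
It also fails if it takes over 210 s, if anything falls off the work surface, if the arm or the gripper's body presses on something with over 40 N, if the wrist force passes 120 N, or if a joint passes its speed limit or range.

## Working session

There is one attempt and no reset: what is moved stays moved. The work goes in short steps, Python scripts to look and compute and a tool call to move; the robot and the scene stay as the last step left them, time stands still between calls to the robot, and variables do not carry over. Pictures are saved under pics/ and viewed, at most 14 in all, crops included, and the job is handed in when it is done.

Besides the shell and the picture viewer there is one more tool, called after "Call:" as a command line: name --argument value ..., lists and objects as JSON in quotes. send_rows: Moves the arm, as the interface text tells. Its arguments: {"type":"object","properties":{"series":{"type":"array"}},"required":["series"]}

```bash
mkdir -p pics; ls
python3 - <<'E'
from bench import monitor,get_image,camera_info
import cv2
print(monitor.read_state())
for n in ("top","scene"):
    cv2.imwrite(f"pics/{n}0.png",get_image(n)[:,:,::-1]); c=camera_info(n); print(n,c)
E
```

```text
pics
{'clock': 0.0, 'joints': array([-1.07939894e+00,  3.85559625e-01,  6.61040522e-03, -5.18581907e-04,
       -1.19399930e+00, -2.58554253e-01]), 'joint_vel': array([ 2.30118067e-03,  2.92962407e-04, -3.38397280e-04,  6.18477696e-04,
        7.06805646e-04, -6.75010622e-05]), 'joint_efforts': array([-1.18711683e-03, -3.92292309e+01,  1.88396055e+01,  4.18624520e+00,
       -4.82997260e-03,  3.08143527e-06]), 'position': array([ 144.07228914, -607.55784962,  230.21079462]), 'ee_rot': array([-1.16063662e-01,  9.93241164e-01,  1.08958863e-03, -1.69866442e-04]), 'contact_force': array([ 0.47836338,  0.64670833, -0.24283599]), 'wrist_torque': array([ 0.01038833, -0.03808739, -0.02496055]), 'grasp_force': 0.0, 'gripper_width': 85.35709230558948}
top {'intrinsics': array([[463.47275892,   0.        , 320.92816212],
       [  0.        , 463.47275892, 239.59959233],
       [  0.        ,   0.        ,   1.        ]]), 'R': array([[ 0.02160379, -0.99949237, -0.02341554],
       [-0.99250909, -0.01862415, -0.12074291],
       [ 0.12024552,  0.02584864, -0.99240761]]), 't': array([   6.60009627,  550.12790221, 1096.516492  ])}
scene {'intrinsics': array([[602.76645006,   0.        , 313.62123885],
       [  0.        , 602.76645006, 240.39705087],
       [  0.        ,   0.        ,   1.        ]]), 'R': array([[-0.78350897,  0.62135261,  0.00588564],
       [ 0.47448853,  0.60437948, -0.63998913],
       [-0.40121607, -0.49864455, -0.76836142]]), 't': array([ 415.26004103, -193.91227981, 1864.2591194 ])}
```

View pics/top0.png

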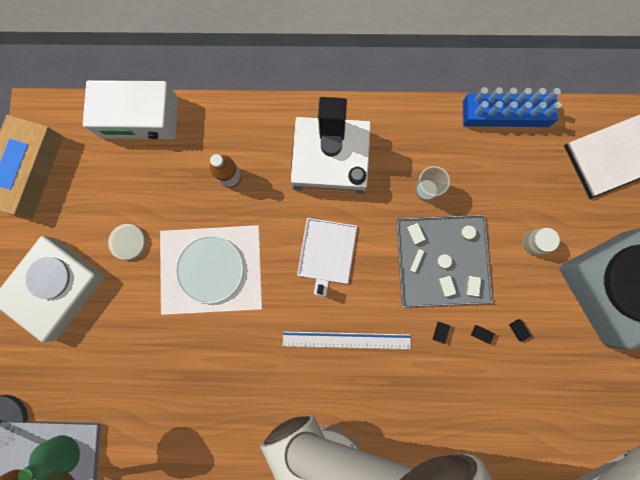

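View pics/scene0.png

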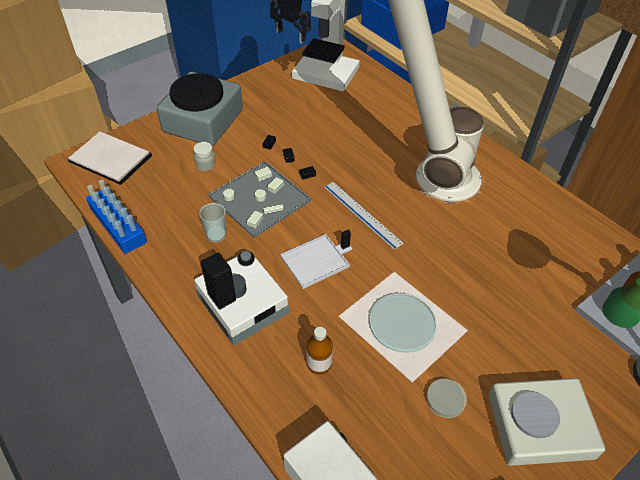

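The top view shows the tub at right (445,260), carrier (328,252), hood (331,155), button (357,175) and dish (211,270). 
Lookalikes: slabs (417,234), (447,287), (474,286); bar (417,261); pucks (469,232), (445,261); black blocks (442,332), (483,334), (520,330), which are outside the tub. I choose the three pale slabs and check them in a close crop.

```bash
cat > h.py <<'E'
import numpy as np,cv2
from bench import monitor,get_image,camera_info
def ray(n,px,z,c=None):
    c=c or camera_info(n);K,R,t=c["intrinsics"],c["R"],c["t"]
    d=R.T@np.linalg.solve(K,[px[0],px[1],1.]);o=-R.T@t
    return (o+d*(z-o[2])/d[2])
def proj(n,X,c=None):
    c=c or camera_info(n);p=c["intrinsics"]@(c["R"]@np.array(X,float)+c["t"]);return p[:2]/p[2]
def shot(n,name,box=None,s=1):
    im=get_image(n)[:,:,::-1]
    if box: im=im[box[1]:box[3],box[0]:box[2]]
    cv2.imwrite(f"pics/{name}.png",cv2.resize(im,None,fx=s,fy=s,interpolation=cv2.INTER_CUBIC))
def rects(n,z,box,lo=170,amin=60,c=None):
    "bright blobs: centre, long-axis yaw, size in the plane z"
    im=get_image(n);x0,y0,x1,y1=box;m=np.zeros(im.shape[:2],np.uint8)
    m[y0:y1,x0:x1]=(im[y0:y1,x0:x1].min(2)>lo)*255
    for k in cv2.findContours(m,cv2.RETR_EXTERNAL,cv2.CHAIN_APPROX_NONE)[0]:
        if cv2.contourArea(k)<amin: continue
        w=np.array([ray(n,p[0],z,c)[:2] for p in k],np.float32);(cx,cy),(a,b),an=cv2.minAreaRect(w)
        if a<b:a,b,an=b,a,an+90
        print(np.round(k[:,0].mean(0)),"c",round(cx,1),round(cy,1),"size",round(a),round(b),"yaw",round((an+90)%180-90,1))
E
python3 - <<'E'
from h import *
im=cv2.imread("pics/top0.png")
cv2.imwrite("pics/tub.png",cv2.resize(im[205:315,390:500],None,fx=5,fy=5,interpolation=cv2.INTER_CUBIC))
cv2.imwrite("pics/car.png",cv2.resize(im[105:305,280:380],None,fx=5.9,fy=3,interpolation=cv2.INTER_CUBIC)) if 0 else cv2.imwrite("pics/car.png",cv2.resize(im[108:302,280:380],None,fx=3,fy=3,interpolation=cv2.INTER_CUBIC))
rects("top",23,(398,215,494,308))
E
```

```text
[473. 286.] c 446.3 -352.7 size 45 28 yaw -7.4
[447. 286.] c 444.7 -289.2 size 45 27 yaw 17.9
[444. 261.] c 505.6 -283.7 size 31 30 yaw -44.6
[417. 260.] c 505.3 -216.1 size 56 13 yaw -22.7
[468. 232.] c 576.7 -342.8 size 32 30 yaw -89.0
[416. 233.] c 572.2 -214.7 size 45 29 yaw 26.4
```

View pics/tub.png

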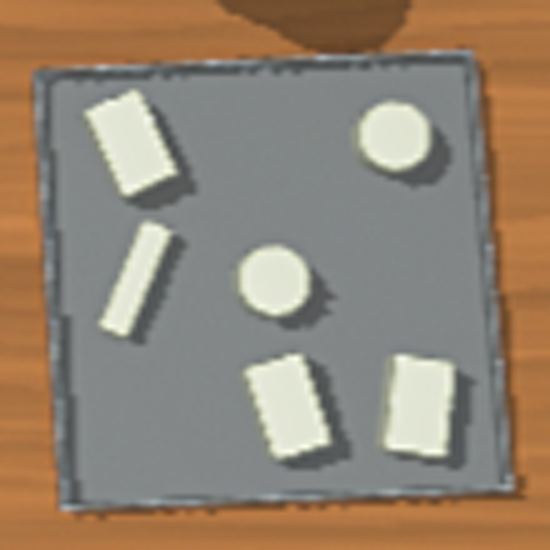

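View pics/car.png

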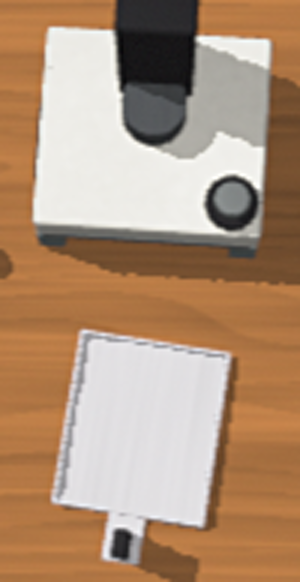

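The tub crop confirms three slabs at (130,143), (287,407), (420,405), with bar and pucks clearly different. The carrier crop gives tray corners (83,330), (231,354), (204,527), (53,502), handle (121,543), button (232,203), and roof corners (48,28), (271,40), (258,240), (35,228).

Run:
```python
from h import *
f=lambda p,z:ray("top",(280+(p[0]+.5)/3-.5,108+(p[1]+.5)/3-.5),z)[:2]
def rep(n,P,z):
    W=np.array([f(p,z) for p in P]);print(n,W.round(1).tolist(),"c",W.mean(0).round(1))
    ex=(W[0]+W[1]-W[2]-W[3])/2;ey=(W[0]+W[3]-W[1]-W[2])/2
    print("  len",np.linalg.norm(ex).round(1),np.linalg.norm(ey).round(1),"yaw",np.degrees(np.arctan2(ex[1],ex[0])).round(1),np.degrees(np.arctan2(-ey[0],ey[1])).round(1))
rep("carrier",[(83,330),(231,354),(204,527),(53,502)],11)
rep("hood",[(48,28),(271,40),(258,240),(35,228)],76)
print("btn",f((232,203),86),"handle",f((121,543),68), "handlebase")
# dish
im=cv2.imread("pics/top0.png")
cv2.imwrite("pics/dish.png",cv2.resize(im[220:320,155:268],None,fx=5,fy=5,interpolation=cv2.INTER_CUBIC))
print("dish",ray("top",(211,270),13), [ray("top",p,20).round() for p in((228,170),(433,183),(545,240),(127,242))])
```

```text
carrier [[607.2, 53.5], [589.2, -70.0], [445.7, -49.7], [463.6, 74.6]] c [526.4   2.1]
  len 145.1 125.2 yaw -8.2 -8.2
hood [[843.2, 84.4], [835.4, -95.7], [670.8, -86.9], [677.7, 90.1]] c [756.8  -2. ]
  len 165.2 178.6 yaw -2.5 -2.4
btn [697.80187239 -65.46925948] handle [430.36860622  16.47905239] handlebase
dish [471.42471422 288.85881654  13.        ] [array([724., 257.,  20.]), array([ 699., -258.,   20.]), array([ 561., -529.,   20.]), array([536., 501.,  20.])]
```

View pics/dish.png

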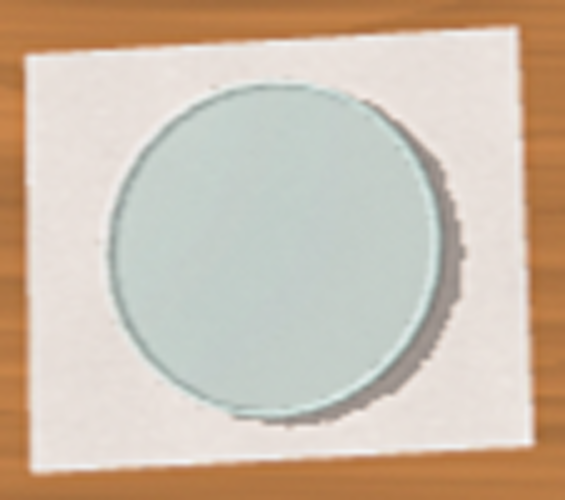

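```bash
cat >> h.py <<'E'
import json,os
def car(x,y,o=(526.4,2.1),yaw=-8.2):
    a=np.radians(yaw);return o[0]+x*np.cos(a)-y*np.sin(a),o[1]+x*np.sin(a)+y*np.cos(a),yaw
def plan(wps,step=45):
    "wps: (x,y,z,yawdeg,width[,hold rows]); prints rows in tool axes, keeps the commanded pose in cmd.json"
    s=monitor.read_state();p=s["position"];q=s["ee_rot"];my=np.degrees(np.arctan2(-2*q[0]*q[1],q[1]**2-q[0]**2))
    c=json.load(open("cmd.json")) if os.path.exists("cmd.json") else [144.2,-608.1,231.3,13.3]
    print("clock",round(s["clock"],2),"meas",p.round(1),my.round(1),"cmd",np.round(c,1),"w",round(s["gripper_width"],1),"gf",round(s["grasp_force"],1),"F",s["contact_force"].round(1))
    c=np.array(c);rows=[]
    for w in wps:
        tgt=np.array(w[:4],float);st=c.copy();d=tgt-st
        n=max(1,int(np.ceil(np.linalg.norm(d[:3])/step)),int(np.ceil(abs(d[3])/7.5)))
        if np.abs(d).max()<.3:n=0
        for i in range(1,n+1):
            e=st+d*i/n-c;a=np.radians(c[3]);C,S=np.cos(a),np.sin(a)
            t=np.round([-C*e[0]-S*e[1],-S*e[0]+C*e[1],-e[2]]).astype(int);r=round(-np.radians(e[3]),2)
            rows.append([t.tolist(),[0,0,r],w[4]])
            c+=[-C*t[0]-S*t[1],-S*t[0]+C*t[1],-t[2],-np.degrees(r)]
        rows+=[[[0,0,0],[0,0,0],w[4]]]*(w[5] if len(w)>5 else 0)
    json.dump(c.tolist(),open("cmd.json","w"))
    for i in range(0,len(rows),8): print(json.dumps(rows[i:i+8],separators=(",",":")))
E
python3 - <<'E'
from h import *
plan([(446,-353,80,-7.4,44),(446,-353,7,-7.4,44,1),(446,-353,7,-7.4,20,6)])
E
```

```text
clock 0.15 meas [ 144.1 -607.7  230.5] 13.3 cmd [ 144.2 -608.1  231.3   13.3] w 85.4 gf 0.0 F [-0.3 -0.1 -0.1]
[[[-35,18,15],[0,0,0.04],44],[[-35,19,15],[0,0,0.03],44],[[-34,20,15],[0,0,0.04],44],[[-33,22,16],[0,0,0.03],44],[[-32,23,15],[0,0,0.04],44],[[-32,24,15],[0,0,0.04],44],[[-30,25,15],[0,0,0.03],44],[[-30,26,15],[0,0,0.04],44]]
[[[-28,27,15],[0,0,0.04],44],[[-28,28,15],[0,0,0.03],44],[[0,0,37],[0,0,0.0],44],[[0,0,36],[0,0,0.0],44],[[0,0,0],[0,0,0],44],[[0,0,0],[0,0,0.0],20],[[0,0,0],[0,0,0],20],[[0,0,0],[0,0,0],20]]
[[[0,0,0],[0,0,0],20],[[0,0,0],[0,0,0],20],[[0,0,0],[0,0,0],20],[[0,0,0],[0,0,0],20]]
```

Call:
send_rows --series '[[[-35, 18, 15], [0, 0, 0.04], 44], [[-35, 19, 15], [0, 0, 0.03], 44], [[-34, 20, 15], [0, 0, 0.04], 44], [[-33, 22, 16], [0, 0, 0.03], 44], [[-32, 23, 15], [0, 0, 0.04], 44], [[-32, 24, 15], [0, 0, 0.04], 44], [[-30, 25, 15], [0, 0, 0.03], 44], [[-30, 26, 15], [0, 0, 0.04], 44]]'

```text
clock: 0.95
position: [386.6, -402.4, 109.6]
ee_rot: [0.029, 1.0, 0.0, -0.0]
contact_force: [0.5, 0.0, -0.5]
gripper_width: 43.8
grasp_force: 0.0
```

Call:
send_rows --series '[[[-28, 27, 15], [0, 0, 0.04], 44], [[-28, 28, 15], [0, 0, 0.03], 44], [[0, 0, 0], [0, 0, 0], 44]]'

```text
clock: 1.25
position: [447.8, -350.2, 78.0]
ee_rot: [0.061, 0.998, 0.001, -0.001]
contact_force: [0.3, 0.1, 1.1]
gripper_width: 44.1
grasp_force: 0.0
```

Call:
send_rows --series '[[[0, 0, 37], [0, 0, 0], 44], [[0, 0, 36], [0, 0, 0], 44], [[0, 0, 0], [0, 0, 0], 44], [[0, 0, 0], [0, 0, 0], 20], [[0, 0, 0], [0, 0, 0], 20], [[0, 0, 0], [0, 0, 0], 20], [[0, 0, 0], [0, 0, 0], 20], [[0, 0, 0], [0, 0, 0], 20]]'

```text
clock: 2.05
position: [446.1, -353.4, 8.2]
ee_rot: [0.064, 0.998, -0.0, 0.001]
contact_force: [-0.7, 0.0, 1.7]
gripper_width: 26.6
grasp_force: 61.8
```

Run:
```python
from h import *
plan([(446,-353,90,-7.4,20)])
plan([(*car(30,0)[:2],90,-8.2,20),(*car(30,0)[:2],10,-8.2,20,1)])
```

```text
clock 2.05 meas [ 446.1 -353.4    8.2] -7.3 cmd [ 446.  -353.3    7.3   -7.3] w 26.6 gf 61.8 F [-0.7  0.   1.7]
[[[0,0,-41],[0,0,0.0],20],[[0,0,-42],[0,0,0.0],20]]
clock 2.05 meas [ 446.1 -353.4    8.2] -7.3 cmd [ 446.  -353.3   90.3   -7.3] w 26.6 gf 61.8 F [-0.7  0.   1.7]
[[[-7,40,0],[0,0,0.0],20],[[-7,41,0],[0,0,0.0],20],[[-7,40,0],[0,0,0.01],20],[[-7,40,0],[0,0,-0.0],20],[[-7,40,0],[0,0,-0.0],20],[[-7,41,0],[0,0,0.0],20],[[-7,40,0],[0,0,0.0],20],[[-6,40,0],[0,0,0.0],20]]
[[[-7,41,0],[0,0,0.01],20],[[0,0,40],[0,0,-0.0],20],[[0,0,40],[0,0,-0.0],20],[[0,0,0],[0,0,0],20]]
```

Call:
send_rows --series '[[[0, 0, -41], [0, 0, 0], 20], [[0, 0, -42], [0, 0, 0], 20], [[-7, 40, 0], [0, 0, 0], 20], [[-7, 41, 0], [0, 0, 0], 20], [[-7, 40, 0], [0, 0, 0.01], 20], [[-7, 40, 0], [0, 0, 0], 20], [[-7, 40, 0], [0, 0, 0], 20], [[-7, 41, 0], [0, 0, 0], 20]]'

```text
clock: 2.85
position: [519.6, -117.2, 90.8]
ee_rot: [0.069, 0.998, 0.0, 0.0]
contact_force: [1.0, -1.2, 0.1]
gripper_width: 26.5
grasp_force: 61.7
```

Call:
send_rows --series '[[[-7, 40, 0], [0, 0, 0], 20], [[-6, 40, 0], [0, 0, 0], 20], [[-7, 41, 0], [0, 0, 0.01], 20], [[0, 0, 0], [0, 0, 0], 20], [[0, 0, 40], [0, 0, 0], 20], [[0, 0, 40], [0, 0, 0], 20], [[0, 0, 0], [0, 0, 0], 20], [[0, 0, 0], [0, 0, 0], 20]]'

```text
clock: 3.65
position: [555.1, -2.2, 10.4]
ee_rot: [0.074, 0.997, -0.0, -0.001]
contact_force: [0.6, -0.5, -0.1]
gripper_width: 26.4
grasp_force: 72.6
```

Run:
```python
from h import *
a=car(30,0)
plan([(a[0],a[1],10,-8.2,36,3),(a[0],a[1],90,-8.2,36),(444.7,-289.2,90,17.9,46),(444.7,-289.2,7,17.9,46,1),(444.7,-289.2,7,17.9,20,6)])
```

```text
clock 3.65 meas [555.1  -2.2  10.4] -8.5 cmd [556.1  -1.9  10.3  -8.5] w 26.4 gf 72.6 F [ 0.6 -0.5 -0.1]
[[[0,0,0],[0,0,-0.0],36],[[0,0,0],[0,0,0],36],[[0,0,0],[0,0,0],36],[[0,0,0],[0,0,0],36],[[0,0,-40],[0,0,-0.0],36],[[0,0,-40],[0,0,-0.0],36],[[10,-43,0],[0,0,-0.07],46],[[12,-42,0],[0,0,-0.06],46]]
[[[16,-41,0],[0,0,-0.07],46],[[18,-41,0],[0,0,-0.06],46],[[20,-39,0],[0,0,-0.07],46],[[23,-37,0],[0,0,-0.06],46],[[25,-36,0],[0,0,-0.07],46],[[0,0,42],[0,0,-0.0],46],[[0,0,41],[0,0,-0.0],46],[[0,0,0],[0,0,0],46]]
[[[0,0,0],[0,0,-0.0],20],[[0,0,0],[0,0,0],20],[[0,0,0],[0,0,0],20],[[0,0,0],[0,0,0],20],[[0,0,0],[0,0,0],20],[[0,0,0],[0,0,0],20],[[0,0,0],[0,0,0],20]]
```

Call:
send_rows --series '[[[0, 0, 0], [0, 0, 0], 36], [[0, 0, 0], [0, 0, 0], 36], [[0, 0, 0], [0, 0, 0], 36], [[0, 0, -40], [0, 0, 0], 36], [[0, 0, -40], [0, 0, 0], 36], [[10, -43, 0], [0, 0, -0.07], 46], [[12, -42, 0], [0, 0, -0.06], 46]]'

```text
clock: 4.35
position: [525.1, -83.7, 92.7]
ee_rot: [0.006, 1.0, 0.0, 0.002]
contact_force: [1.3, -0.5, 0.4]
gripper_width: 46.4
grasp_force: 0.0
```

Call:
send_rows --series '[[[16, -41, 0], [0, 0, -0.07], 46], [[18, -41, 0], [0, 0, -0.06], 46], [[20, -39, 0], [0, 0, -0.07], 46], [[23, -37, 0], [0, 0, -0.06], 46], [[25, -36, 0], [0, 0, -0.07], 46], [[0, 0, 0], [0, 0, 0], 46]]'

```text
clock: 4.95
position: [442.7, -292.5, 90.9]
ee_rot: [-0.153, 0.988, -0.0, 0.0]
contact_force: [-0.5, -0.5, -1.2]
gripper_width: 46.1
grasp_force: 0.0
```

Run:
```python
from h import *
shot("top","t1",(290,190,500,320),3.8)
rects("top",23,(398,215,494,308))
```

```text
[467. 269.] c 485.9 -338.3 size 101 84 yaw 73.8
[413. 261.] c 484.9 -223.4 size 187 105 yaw 0.1
[468. 232.] c 576.7 -342.8 size 32 30 yaw -89.0
```

View pics/t1.png

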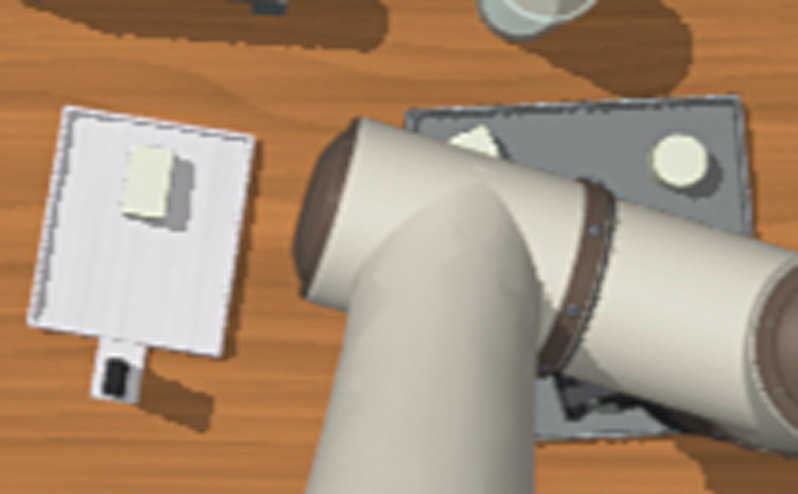

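Slab 1 lies flat on the carrier (148,183), inside the lip; the arm hides the next slab. I'll go down on it.

Call:
send_rows --series '[[[0, 0, 42], [0, 0, 0], 46], [[0, 0, 41], [0, 0, 0], 46], [[0, 0, 0], [0, 0, 0], 46], [[0, 0, 0], [0, 0, 0], 20], [[0, 0, 0], [0, 0, 0], 20], [[0, 0, 0], [0, 0, 0], 20], [[0, 0, 0], [0, 0, 0], 20], [[0, 0, 0], [0, 0, 0], 20]]'

```text
clock: 5.85
position: [445.6, -289.0, 8.7]
ee_rot: [-0.156, 0.988, -0.001, 0.001]
contact_force: [0.1, 1.8, 6.2]
gripper_width: 26.3
grasp_force: 63.1
```

Run:
```python
from h import *
a=car(-30,-25)
plan([(444.7,-289.2,90,17.9,20),(a[0],a[1],90,-8.2,20,1),(a[0],a[1],10,-8.2,20,1)])
plan([(a[0],a[1],10,-8.2,36,3),(a[0],a[1],90,-8.2,36),(572.2,-214.7,90,26.4,46,1),(572.2,-214.7,7,26.4,46,1),(572.2,-214.7,7,26.4,20,6)])
```

```text
clock 5.85 meas [ 445.6 -289.     8.7] 17.9 cmd [ 445.  -289.     7.3   17.9] w 26.3 gf 63.1 F [0.1 1.8 6.2]
[[[0,0,-41],[0,0,-0.0],20],[[0,0,-42],[0,0,-0.0],20],[[-18,35,0],[0,0,0.07],20],[[-16,36,0],[0,0,0.06],20],[[-14,36,0],[0,0,0.07],20],[[-11,38,0],[0,0,0.06],20],[[-9,38,0],[0,0,0.07],20],[[-6,39,0],[0,0,0.06],20]]
[[[-4,39,0],[0,0,0.07],20],[[0,0,0],[0,0,0],20],[[0,0,40],[0,0,-0.0],20],[[0,0,40],[0,0,-0.0],20],[[0,0,0],[0,0,0],20]]
clock 5.85 meas [ 445.6 -289.     8.7] 17.9 cmd [492.9 -18.6  10.3  -8.5] w 26.3 gf 63.1 F [0.1 1.8 6.2]
[[[0,0,0],[0,0,-0.0],36],[[0,0,0],[0,0,0],36],[[0,0,0],[0,0,0],36],[[0,0,0],[0,0,0],36],[[0,0,-40],[0,0,-0.0],36],[[0,0,-40],[0,0,-0.0],36],[[-21,-36,0],[0,0,-0.12],46],[[-17,-39,0],[0,0,-0.12],46]]
[[[-12,-41,0],[0,0,-0.13],46],[[-7,-42,0],[0,0,-0.12],46],[[-2,-42,0],[0,0,-0.12],46],[[0,0,0],[0,0,0],46],[[0,0,42],[0,0,0.0],46],[[0,0,41],[0,0,0.0],46],[[0,0,0],[0,0,0],46],[[0,0,0],[0,0,0.0],20]]
[[[0,0,0],[0,0,0],20],[[0,0,0],[0,0,0],20],[[0,0,0],[0,0,0],20],[[0,0,0],[0,0,0],20],[[0,0,0],[0,0,0],20],[[0,0,0],[0,0,0],20]]
```

Call:
send_rows --series '[[[0, 0, -41], [0, 0, 0], 20], [[0, 0, -42], [0, 0, 0], 20], [[-18, 35, 0], [0, 0, 0.07], 20], [[-16, 36, 0], [0, 0, 0.06], 20], [[-14, 36, 0], [0, 0, 0.07], 20], [[-11, 38, 0], [0, 0, 0.06], 20], [[-9, 38, 0], [0, 0, 0.07], 20], [[-6, 39, 0], [0, 0, 0.06], 20]]'

```text
clock: 6.65
position: [485.6, -55.5, 90.7]
ee_rot: [0.04, 0.999, 0.0, 0.0]
contact_force: [0.7, -0.1, -1.0]
gripper_width: 26.7
grasp_force: 62.3
```

Call:
send_rows --series '[[[-4, 39, 0], [0, 0, 0.07], 20], [[0, 0, 0], [0, 0, 0], 20], [[0, 0, 40], [0, 0, 0], 20], [[0, 0, 40], [0, 0, 0], 20], [[0, 0, 0], [0, 0, 0], 20], [[0, 0, 0], [0, 0, 0], 20]]'

```text
clock: 7.25
position: [492.0, -18.9, 10.5]
ee_rot: [0.074, 0.997, -0.0, -0.001]
contact_force: [0.4, 0.1, 0.7]
gripper_width: 26.5
grasp_force: 74.5
```

Call:
send_rows --series '[[[0, 0, 0], [0, 0, 0], 36], [[0, 0, 0], [0, 0, 0], 36], [[0, 0, 0], [0, 0, 0], 36], [[0, 0, 0], [0, 0, 0], 36], [[0, 0, -40], [0, 0, 0], 36], [[0, 0, -40], [0, 0, 0], 36], [[-21, -36, 0], [0, 0, -0.12], 46], [[-17, -39, 0], [0, 0, -0.12], 46]]'

```text
clock: 8.05
position: [525.4, -96.4, 92.8]
ee_rot: [-0.05, 0.999, 0.0, 0.002]
contact_force: [0.3, 0.3, -0.3]
gripper_width: 46.0
grasp_force: 0.0
```

Call:
send_rows --series '[[[-12, -41, 0], [0, 0, -0.13], 46], [[-7, -42, 0], [0, 0, -0.12], 46], [[-2, -42, 0], [0, 0, -0.12], 46], [[0, 0, 0], [0, 0, 0], 46]]'

```text
clock: 8.45
position: [573.2, -218.7, 90.2]
ee_rot: [-0.228, 0.974, -0.001, 0.001]
contact_force: [-0.6, 1.0, 0.6]
gripper_width: 46.0
grasp_force: 0.0
```

Run:
```python
from h import *
shot("wrist","w1")
rects("top",23,(398,215,494,308))
```

```text
[417. 260.] c 505.3 -216.1 size 56 13 yaw -22.3
[469. 232.] c 576.2 -343.9 size 32 25 yaw -55.4
```

View pics/w1.png

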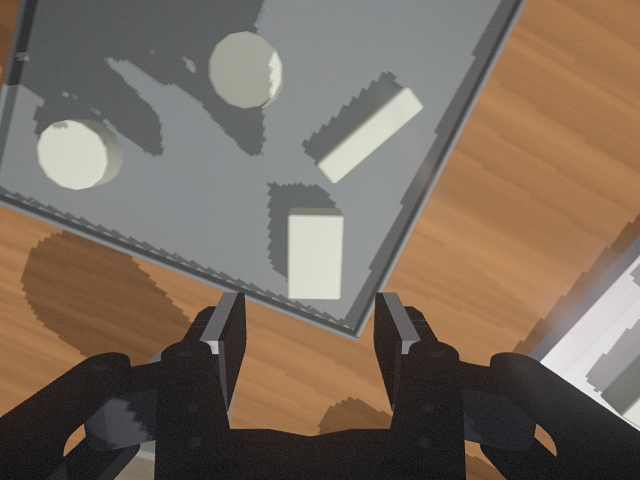

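The wrist view shows the third slab at (315,255), aligned with and between the fingers. I'll descend.

Call:
send_rows --series '[[[0, 0, 42], [0, 0, 0], 46], [[0, 0, 41], [0, 0, 0], 46], [[0, 0, 0], [0, 0, 0], 46], [[0, 0, 0], [0, 0, 0], 20], [[0, 0, 0], [0, 0, 0], 20], [[0, 0, 0], [0, 0, 0], 20], [[0, 0, 0], [0, 0, 0], 20], [[0, 0, 0], [0, 0, 0], 20]]'

```text
clock: 9.35
position: [572.4, -214.5, 8.8]
ee_rot: [-0.229, 0.973, -0.0, 0.001]
contact_force: [0.1, 1.1, 5.8]
gripper_width: 26.5
grasp_force: 63.3
```

Run:
```python
from h import *
a=car(-30,25)
plan([(572.2,-214.7,90,26.4,20),(a[0],a[1],90,-8.2,20,1),(a[0],a[1],10,-8.2,20,2)])
# then release, rise, go to the side (waiting spot)
plan([(a[0],a[1],10,-8.2,36,3),(a[0],a[1],150,-8.2,36),(420,-200,150,-8.2,60,1)])
```

```text
clock 9.35 meas [ 572.4 -214.5    8.8] 26.5 cmd [ 572.1 -214.8    7.3   26.5] w 26.5 gf 63.3 F [0.1 1.1 5.8]
[[[0,0,-41],[0,0,0.0],20],[[0,0,-42],[0,0,0.0],20],[[-8,42,0],[0,0,0.1],20],[[-3,43,0],[0,0,0.1],20],[[1,42,0],[0,0,0.1],20],[[5,43,0],[0,0,0.1],20],[[10,41,0],[0,0,0.1],20],[[13,41,0],[0,0,0.11],20]]
[[[0,0,0],[0,0,0],20],[[0,0,40],[0,0,-0.0],20],[[0,0,40],[0,0,-0.0],20],[[0,0,0],[0,0,0],20],[[0,0,0],[0,0,0],20]]
clock 9.35 meas [ 572.4 -214.5    8.8] 26.5 cmd [500.4  31.3  10.3  -8.5] w 26.5 gf 63.3 F [0.1 1.1 5.8]
[[[0,0,0],[0,0,-0.0],36],[[0,0,0],[0,0,0],36],[[0,0,0],[0,0,0],36],[[0,0,0],[0,0,0],36],[[0,0,-35],[0,0,-0.0],36],[[0,0,-35],[0,0,-0.0],36],[[0,0,-35],[0,0,-0.0],36],[[0,0,-35],[0,0,-0.0],36]]
[[[8,-40,0],[0,0,-0.0],60],[[7,-40,0],[0,0,-0.0],60],[[8,-40,0],[0,0,-0.0],60],[[7,-40,0],[0,0,-0.0],60],[[8,-41,0],[0,0,-0.0],60],[[7,-40,0],[0,0,-0.0],60],[[0,0,0],[0,0,0],60]]
```

Call:
send_rows --series '[[[0, 0, -41], [0, 0, 0], 20], [[0, 0, -42], [0, 0, 0], 20], [[-8, 42, 0], [0, 0, 0.1], 20], [[-3, 43, 0], [0, 0, 0.1], 20], [[1, 42, 0], [0, 0, 0.1], 20], [[5, 43, 0], [0, 0, 0.1], 20], [[10, 41, 0], [0, 0, 0.1], 20], [[13, 41, 0], [0, 0, 0.11], 20]]'

```text
clock: 10.15
position: [499.2, 32.9, 90.6]
ee_rot: [0.076, 0.997, 0.0, 0.0]
contact_force: [0.8, 0.0, -0.6]
gripper_width: 26.7
grasp_force: 62.6
```

Call:
send_rows --series '[[[0, 0, 0], [0, 0, 0], 20], [[0, 0, 40], [0, 0, 0], 20], [[0, 0, 40], [0, 0, 0], 20], [[0, 0, 0], [0, 0, 0], 20], [[0, 0, 0], [0, 0, 0], 20]]'

```text
clock: 10.65
position: [499.8, 31.0, 10.0]
ee_rot: [0.074, 0.997, -0.0, -0.001]
contact_force: [0.6, 0.3, 0.3]
gripper_width: 26.2
grasp_force: 75.6
```

Call:
send_rows --series '[[[0, 0, 0], [0, 0, 0], 36], [[0, 0, 0], [0, 0, 0], 36], [[0, 0, 0], [0, 0, 0], 36], [[0, 0, 0], [0, 0, 0], 36], [[0, 0, -35], [0, 0, 0], 36], [[0, 0, -35], [0, 0, 0], 36], [[0, 0, -35], [0, 0, 0], 36], [[0, 0, -35], [0, 0, 0], 36]]'

```text
clock: 11.45
position: [499.7, 31.4, 152.0]
ee_rot: [0.074, 0.997, 0.0, 0.0]
contact_force: [-0.5, 0.4, -0.3]
gripper_width: 36.2
grasp_force: 0.0
```

Call:
send_rows --series '[[[8, -40, 0], [0, 0, 0], 60], [[7, -40, 0], [0, 0, 0], 60], [[8, -40, 0], [0, 0, 0], 60], [[7, -40, 0], [0, 0, 0], 60], [[8, -41, 0], [0, 0, 0], 60], [[7, -40, 0], [0, 0, 0], 60], [[0, 0, 0], [0, 0, 0], 60]]'

```text
clock: 12.15
position: [418.2, -203.2, 150.4]
ee_rot: [0.076, 0.997, -0.0, -0.0]
contact_force: [0.1, 0.3, 0.1]
gripper_width: 60.0
grasp_force: 0.0
```

Run:
```python
from h import *
shot("top","t2",(270,100,400,310),2.8)
```

```text
(no output)
```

View pics/t2.png

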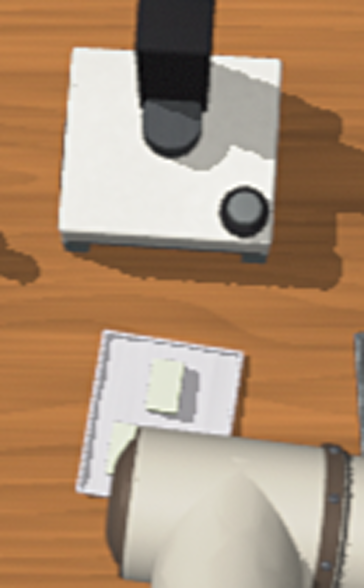

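All three slabs are being laid correctly: one at (165,387), one at (123,447), and one hidden by the arm. The carrier hasn't moved. Next is the handle.

Run:
```python
from h import *
plan([(430,16.3,120,-8.2,60,1),(430,16.3,30,-8.2,60,1),(430,16.3,30,-8.2,5,6)])
```

```text
clock 12.2 meas [ 419.1 -201.9  150.5] -8.7 cmd [ 420.4 -200.4  150.3   -8.5] w 59.9 gf 0.0 F [0.8 1.  0.2]
[[[4,43,6],[0,0,-0.0],60],[[5,43,6],[0,0,-0.0],60],[[4,43,6],[0,0,-0.0],60],[[5,44,6],[0,0,-0.0],60],[[4,43,6],[0,0,-0.0],60],[[0,0,0],[0,0,0],60],[[0,0,30],[0,0,-0.0],60],[[0,0,30],[0,0,-0.0],60]]
[[[0,0,30],[0,0,-0.0],60],[[0,0,0],[0,0,0],60],[[0,0,0],[0,0,-0.0],5],[[0,0,0],[0,0,0],5],[[0,0,0],[0,0,0],5],[[0,0,0],[0,0,0],5],[[0,0,0],[0,0,0],5],[[0,0,0],[0,0,0],5]]
[[[0,0,0],[0,0,0],5]]
```

Call:
send_rows --series '[[[4, 43, 6], [0, 0, 0], 60], [[5, 43, 6], [0, 0, 0], 60], [[4, 43, 6], [0, 0, 0], 60], [[5, 44, 6], [0, 0, 0], 60], [[4, 43, 6], [0, 0, 0], 60], [[0, 0, 0], [0, 0, 0], 60]]'

```text
clock: 12.8
position: [430.5, 21.5, 120.3]
ee_rot: [0.069, 0.998, 0.0, 0.0]
contact_force: [-0.0, -0.3, -0.3]
gripper_width: 59.7
grasp_force: 0.0
```

Run:
```python
from h import *
shot("wrist","w2")
```

```text
(no output)
```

View pics/w2.png

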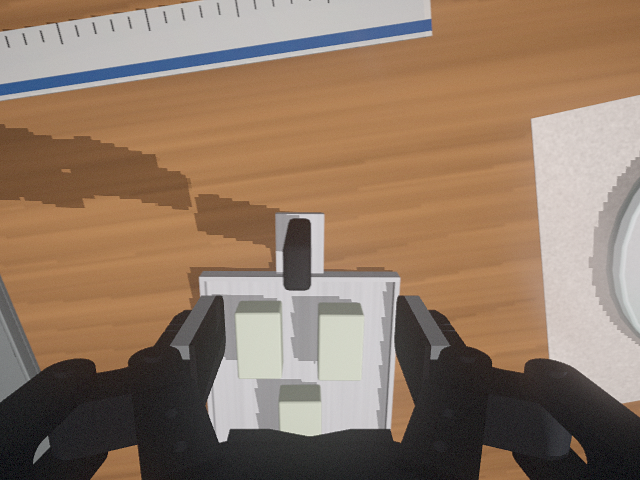

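The wrist view shows all three slabs flat on the carrier at (258,340), (340,340) and (300,410), with the handle at (298,255) between the fingers. I'll grip it.

Call:
send_rows --series '[[[0, 0, 30], [0, 0, 0], 60], [[0, 0, 30], [0, 0, 0], 60], [[0, 0, 30], [0, 0, 0], 60], [[0, 0, 0], [0, 0, 0], 60], [[0, 0, 0], [0, 0, 0], 5], [[0, 0, 0], [0, 0, 0], 5], [[0, 0, 0], [0, 0, 0], 5], [[0, 0, 0], [0, 0, 0], 5]]'

```text
clock: 13.65
position: [431.0, 16.9, 31.9]
ee_rot: [0.074, 0.997, 0.001, 0.001]
contact_force: [-0.9, -1.0, 6.8]
gripper_width: 13.3
grasp_force: 59.5
```

Call:
send_rows --series '[[[0, 0, 0], [0, 0, 0], 5], [[0, 0, 0], [0, 0, 0], 5], [[0, 0, 0], [0, 0, 0], 5], [[0, 0, 0], [0, 0, 0], 5]]'

```text
clock: 14.05
position: [430.9, 16.8, 31.9]
ee_rot: [0.074, 0.997, 0.001, 0.001]
contact_force: [-1.2, 0.2, 6.3]
gripper_width: 13.2
grasp_force: 59.6
```

Run:
```python
from h import *
plan([(481.5,9.7,30,-2.45,5,2)],step=12)
```

```text
clock 14.05 meas [430.9  16.8  31.9] -8.4 cmd [430.5  16.5  30.3  -8.5] w 13.2 gf 59.6 F [-1.2  0.2  6.3]
[[[-10,0,0],[0,0,-0.02],5],[[-11,0,0],[0,0,-0.02],5],[[-10,0,0],[0,0,-0.02],5],[[-10,-1,0],[0,0,-0.02],5],[[-10,0,0],[0,0,-0.03],5],[[0,0,0],[0,0,0],5],[[0,0,0],[0,0,0],5]]
```

Call:
send_rows --series '[[[0, 0, -1], [0, 0, 0], 5], [[-10, 0, 0], [0, 0, -0.02], 5], [[-11, 0, 0], [0, 0, -0.02], 5], [[-10, 0, 0], [0, 0, -0.02], 5], [[-10, -1, 0], [0, 0, -0.02], 5], [[-10, 0, 0], [0, 0, -0.03], 5], [[0, 0, 0], [0, 0, 0], 5], [[0, 0, 0], [0, 0, 0], 5]]'

```text
clock: 14.85
position: [481.4, 10.1, 31.9]
ee_rot: [0.019, 1.0, 0.0, 0.001]
contact_force: [1.7, -3.2, 1.3]
gripper_width: 13.0
grasp_force: 59.1
```

Run:
```python
from h import *
c=json.load(open("cmd.json"));c[2]+=1;json.dump(c,open("cmd.json","w"));plan([])
shot("top","t3",(270,100,400,250),4)
```

```text
clock 14.85 meas [481.4  10.1  31.9] -2.1 cmd [481.1  10.   31.3  -2.2] w 13.0 gf 59.1 F [ 1.7 -3.2  1.3]
```

View pics/t3.png

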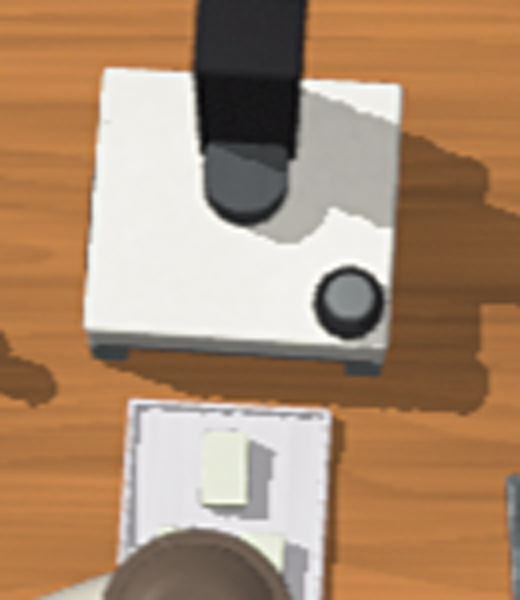

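Run:
```python
from h import *
f=lambda p,z:ray("top",(270+(p[0]+.5)/4-.5,100+(p[1]+.5)/4-.5),z)[:2].round(1)
print("carrier front",f((131,400),11),f((330,409),11))
print("roof back",f((103,69),76),f((401,85),76),"roof front",f((84,329),76),f((386,347),76))
print("posts in",f((128,357),0),f((346,373),0),"out",f((90,357),0),f((383,375),0))
print("btn",f((350,297),84))
```

```text
carrier front [653.   67.2] [649.3 -57.9]
roof back [843.5  85.1] [835.7 -95.4] roof front [682.   91.9] [673.9 -87.9]
posts in [683.1  70.6] [675.  -68.2] out [682.7  94.8] [674.1 -91.6]
btn [701.9 -65.8]
```

The carrier front corners are (131,400), (330,409), and the hood posts' inner edges (128,357), (346,373). The carrier is about 2 mm left of the axis at its front with a 0.5° yaw error, so I'll trim the yaw and push in.

Run:
```python
from h import *
plan([(481,9.8,31.3,-2.75,5),(652,2.3,31.3,-2.6,5,2)],step=15)
```

```text
clock 14.9 meas [481.4  10.1  31.9] -2.1 cmd [481.1  10.   31.3  -2.2] w 13.3 gf 59.1 F [ 2.5 -3.6  1.2]
[[[0,0,0],[0,0,0.01],5],[[-14,0,0],[0,0,-0.0],5],[[-15,0,0],[0,0,-0.0],5],[[-14,0,0],[0,0,-0.0],5],[[-14,0,0],[0,0,-0.0],5],[[-14,0,0],[0,0,-0.0],5],[[-15,0,0],[0,0,-0.0],5],[[-14,0,0],[0,0,-0.0],5]]
[[[-14,0,0],[0,0,-0.0],5],[[-14,0,0],[0,0,-0.0],5],[[-15,0,0],[0,0,-0.0],5],[[-14,0,0],[0,0,-0.0],5],[[-14,1,0],[0,0,-0.0],5],[[0,0,0],[0,0,0],5],[[0,0,0],[0,0,0],5]]
```

Call:
send_rows --series '[[[0, 0, 0], [0, 0, 0.01], 5], [[-14, 0, 0], [0, 0, 0], 5], [[-15, 0, 0], [0, 0, 0], 5], [[-14, 0, 0], [0, 0, 0], 5], [[-14, 0, 0], [0, 0, 0], 5], [[-14, 0, 0], [0, 0, 0], 5], [[0, 0, 0], [0, 0, 0], 5]]'

```text
clock: 15.6
position: [552.2, 6.9, 31.9]
ee_rot: [0.024, 1.0, -0.0, 0.0]
contact_force: [1.7, -2.4, 3.5]
gripper_width: 13.2
grasp_force: 59.5
```

Call:
send_rows --series '[[[-15, 0, 0], [0, 0, 0], 5], [[-14, 0, 0], [0, 0, 0], 5], [[-14, 0, 0], [0, 0, 0], 5], [[-14, 0, 0], [0, 0, 0], 5], [[-15, 0, 0], [0, 0, 0], 5], [[0, 0, 0], [0, 0, 0], 5], [[0, 0, 0], [0, 0, 0], 5]]'

```text
clock: 16.3
position: [624.4, 3.6, 31.9]
ee_rot: [0.023, 1.0, 0.0, 0.001]
contact_force: [2.8, -1.7, 3.2]
gripper_width: 13.4
grasp_force: 59.4
```

Call:
send_rows --series '[[[-14, 0, 0], [0, 0, 0], 5], [[-14, 1, 0], [0, 0, 0], 5], [[0, 0, 0], [0, 0, 0], 5], [[0, 0, 0], [0, 0, 0], 5]]'

```text
clock: 16.7
position: [651.7, 3.3, 31.9]
ee_rot: [0.024, 1.0, 0.0, 0.001]
contact_force: [0.9, -2.1, 4.3]
gripper_width: 13.0
grasp_force: 59.6
```

Not yet at the stop. I'll continue in small pushes.

Call:
send_rows --series '[[[-2, 0, 0], [0, 0, 0], 5], [[-2, 0, 0], [0, 0, 0], 5], [[0, 0, 0], [0, 0, 0], 5], [[0, 0, 0], [0, 0, 0], 5]]'

```text
clock: 17.1
position: [652.6, 3.1, 31.9]
ee_rot: [0.024, 1.0, -0.0, -0.003]
contact_force: [-7.1, 0.6, 10.4]
gripper_width: 13.6
grasp_force: 60.5
```

Call:
send_rows --series '[[[-2, 0, 0], [0, 0, 0], 5], [[0, 0, 0], [0, 0, 0], 5], [[0, 0, 0], [0, 0, 0], 5]]'

```text
clock: 17.4
position: [654.4, 3.0, 31.9]
ee_rot: [0.024, 1.0, -0.0, -0.003]
contact_force: [-7.4, 1.2, 9.9]
gripper_width: 13.2
grasp_force: 60.4
```

Call:
send_rows --series '[[[-2, 0, 0], [0, 0, 0], 5], [[0, 0, 0], [0, 0, 0], 5], [[0, 0, 0], [0, 0, 0], 5]]'

```text
clock: 17.7
position: [656.4, 2.8, 31.9]
ee_rot: [0.024, 1.0, -0.0, -0.003]
contact_force: [-7.8, 0.5, 9.5]
gripper_width: 13.4
grasp_force: 60.4
```

Run:
```python
from h import *
a=get_image("wrist")[:,:,::-1]; b=get_image("scene")[:,:,::-1]
b=cv2.resize(b[200:340,190:370],None,fx=3.3,fy=3.3,interpolation=cv2.INTER_CUBIC)
cv2.imwrite("pics/w3.png",np.hstack([cv2.resize(a,(0,0),fx=.62,fy=.62)[:297],cv2.resize(b,(400,297))]))
s=monitor.read_state();print(s["position"],s["contact_force"],s["joint_efforts"].round(1))
```

```text
[656.440776     2.83734841  31.91071942] [-7.19928862 -0.08887679 10.28594401] [ -0.3 -40.5  15.4   3.3   1.7  -0. ]
```

View pics/w3.png

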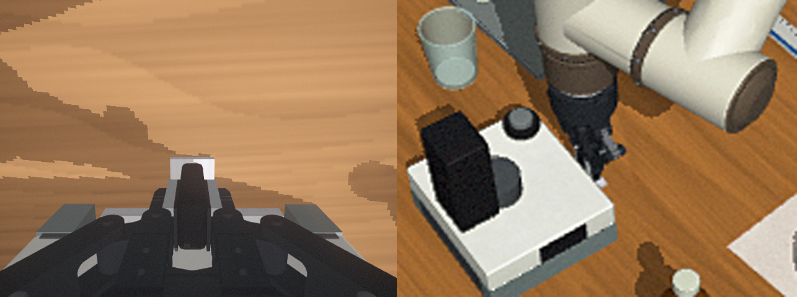

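Run:
```python
from h import *
c=camera_info("wrist")
shot("wrist","w4",(20,230,620,470),1.33)
a=np.radians(-2.5)
for lab,X in dict(mouthL=(682,70.5,0),mouthR=(676,-68,0),rearL=(681.5,0+63,11),rearR=(676.5,-62,11),neck=(658-0,2,68)).items(): print(lab,((proj("wrist",X,c)-[20,230])*1.33).round())
```

```text
mouthL [587. 128.]
mouthR [177. 130.]
rearL [575. 144.]
rearR [184. 146.]
neck [378. 185.]
```

View pics/w4.png

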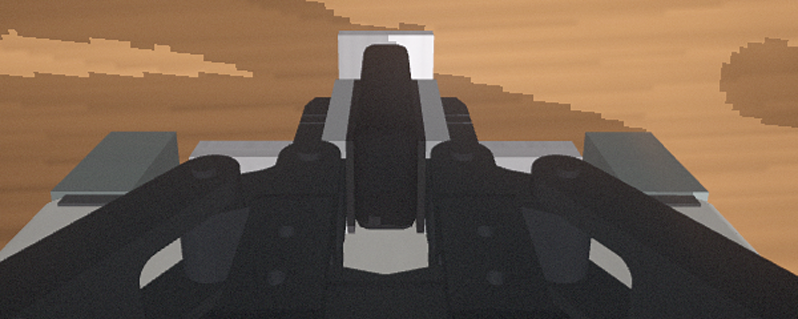

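Run:
```python
from h import *
c=camera_info("wrist")
f=lambda p,z:ray("wrist",(20+(p[0]+.5)/1.33-.5,230+(p[1]+.5)/1.33-.5),z,c)[:2].round(1)
print("posts",f((178,131),0),f((584,132),0),"rear z0",f((197,141),0),f((574,141),0), "rear z11",f((190,156),11),f((583,156),11),"neck end",f((386,30),5))
```

```text
posts [676.4 -67.7] [683.2  69.6] rear z0 [680.5 -61.8] [686.5  66.3] rear z11 [680.  -60.5] [685.9  65.7] neck end [642.6   4.3]
```

The rear lip lies 3.5 mm inside the mouth (expected 4 mm), so the carrier is home. I'll release, rise and locate the button by triangulation.

Call:
send_rows --series '[[[0, 0, 0], [0, 0, 0], 40], [[0, 0, 0], [0, 0, 0], 40], [[0, 0, 0], [0, 0, 0], 40], [[0, 0, -40], [0, 0, 0], 40], [[0, 0, -40], [0, 0, 0], 40], [[0, 0, -20], [0, 0, 0], 0], [[0, 0, 0], [0, 0, 0], 0]]'

```text
clock: 18.55
position: [661.8, 3.2, 135.3]
ee_rot: [0.023, 1.0, 0.001, 0.004]
contact_force: [-0.1, -0.9, -0.3]
gripper_width: 11.8
grasp_force: 0.0
```

Run:
```python
from h import *
ca,cb=camera_info("top"),camera_info("scene")
P=[c["intrinsics"]@np.c_[c["R"],c["t"]] for c in(ca,cb)]
X=cv2.triangulatePoints(P[0],P[1],np.array([357.1,173.9]),np.array([245.8,256.]));X=(X[:3]/X[3]).ravel();print("btn",X.round(1))
c=json.load(open("cmd.json"));a=np.radians(c[3])
c[0]+=8*np.cos(a);c[1]+=8*np.sin(a);c[2]+=100;json.dump(c,open("cmd.json","w"))
print(ray("top",(357.1,173.9),86))
plan([(702,-66,131,-2.6,0,1),(702,-66,95,-2.6,0,1)],step=40)
rects("top",68,(300,180,350,215),0)
```

```text
btn [700.2 -65.7  91.4]
[701.27128523 -65.66248564  86.        ]
clock 18.55 meas [661.8   3.2 135.3] -2.7 cmd [659.9   2.4 131.3  -2.7] w 11.8 gf 0.0 F [-0.1 -0.9 -0.3]
[[[-15,-22,0],[0,0,-0.0],0],[[-15,-22,0],[0,0,-0.0],0],[[-15,-22,0],[0,0,-0.0],0],[[0,0,0],[0,0,0],0],[[0,0,36],[0,0,-0.0],0],[[0,0,0],[0,0,0],0]]
[324. 197.] c 648.5 10.8 size 118 83 yaw -89.1
```

Call:
send_rows --series '[[[-15, -22, 0], [0, 0, 0], 0], [[-15, -22, 0], [0, 0, 0], 0], [[-15, -22, 0], [0, 0, 0], 0], [[0, 0, 0], [0, 0, 0], 0], [[0, 0, 30], [0, 0, 0], 0], [[0, 0, 0], [0, 0, 0], 0]]'

```text
clock: 19.2
position: [698.4, -65.1, 96.0]
ee_rot: [0.024, 1.0, 0.0, -0.005]
contact_force: [-1.6, 0.3, 2.7]
gripper_width: -0.2
grasp_force: 1.3
```

Call:
send_rows --series '[[[0, 0, 4], [0, 0, 0], 0], [[0, 0, 4], [0, 0, 0], 0], [[0, 0, 0], [0, 0, 0], 0]]'

```text
clock: 19.5
position: [700.9, -65.0, 93.9]
ee_rot: [0.023, 1.0, -0.0, -0.0]
contact_force: [-2.2, -0.2, 4.0]
gripper_width: -0.4
grasp_force: 1.9
```

Call:
send_rows --series '[[[0, 0, 3], [0, 0, 0], 0], [[0, 0, 0], [0, 0, 0], 0], [[0, 0, 0], [0, 0, 0], 0]]'

```text
clock: 19.8
position: [701.5, -65.1, 92.1]
ee_rot: [0.023, 1.0, -0.0, 0.001]
contact_force: [-3.3, 0.6, 7.2]
gripper_width: -0.1
grasp_force: 3.5
```

Call:
send_rows --series '[[[0, 0, 2], [0, 0, 0], 0], [[0, 0, 2], [0, 0, 0], 0], [[0, 0, 0], [0, 0, 0], 0]]'

```text
clock: 20.1
position: [701.6, -65.1, 91.9]
ee_rot: [0.023, 1.0, -0.0, 0.001]
contact_force: [-9.0, 2.6, 20.0]
gripper_width: 0.1
grasp_force: 9.6
```

Call:
send_rows --series '[[[0, 0, 2], [0, 0, 0], 0], [[0, 0, 0], [0, 0, 0], 0], [[0, 0, 0], [0, 0, 0], 0]]'

```text
clock: 20.4
position: [701.7, -65.1, 91.8]
ee_rot: [0.023, 1.0, -0.001, 0.002]
contact_force: [-11.9, 3.3, 25.3]
gripper_width: 0.3
grasp_force: 12.5
```

The position has stalled at 91.8 mm while the force reached 25 N, so the button is bottomed. Now rise and return to the handle.

Run:
```python
from h import *
c=json.load(open("cmd.json"));c[2]=84.3;json.dump(c,open("cmd.json","w"))
plan([(702,-66,131,-2.6,0,1),(657,2.6,131,-2.6,40,2),(657,2.6,31.3,-2.6,40,2)],step=40)
plan([(657,2.6,31.3,-2.6,5,7)])
```

```text
clock 20.4 meas [701.7 -65.1  91.8] -2.6 cmd [701.7 -65.7  84.3  -2.7] w 0.3 gf 12.5 F [-11.9   3.3  25.3]
[[[0,0,-23],[0,0,-0.0],0],[[0,0,-24],[0,0,-0.0],0],[[0,0,0],[0,0,0],0],[[16,22,0],[0,0,-0.0],40],[[16,22,0],[0,0,-0.0],40],[[16,22,0],[0,0,-0.0],40],[[0,0,0],[0,0,0],40],[[0,0,0],[0,0,0],40]]
[[[0,0,33],[0,0,-0.0],40],[[0,0,34],[0,0,-0.0],40],[[0,0,33],[0,0,-0.0],40],[[0,0,0],[0,0,0],40],[[0,0,0],[0,0,0],40]]
clock 20.4 meas [701.7 -65.1  91.8] -2.6 cmd [656.9   2.6  31.3  -2.7] w 0.3 gf 12.5 F [-11.9   3.3  25.3]
[[[0,0,0],[0,0,0],5],[[0,0,0],[0,0,0],5],[[0,0,0],[0,0,0],5],[[0,0,0],[0,0,0],5],[[0,0,0],[0,0,0],5],[[0,0,0],[0,0,0],5],[[0,0,0],[0,0,0],5]]
```

Call:
send_rows --series '[[[0, 0, -23], [0, 0, 0], 0], [[0, 0, -24], [0, 0, 0], 0], [[0, 0, 0], [0, 0, 0], 0], [[16, 22, 0], [0, 0, 0], 40], [[16, 22, 0], [0, 0, 0], 40], [[16, 22, 0], [0, 0, 0], 40], [[0, 0, 0], [0, 0, 0], 40], [[0, 0, 0], [0, 0, 0], 40]]'

```text
clock: 21.2
position: [656.5, 3.4, 130.9]
ee_rot: [0.023, 1.0, 0.0, 0.0]
contact_force: [-0.2, 0.8, -0.0]
gripper_width: 40.3
grasp_force: 0.0
```

Call:
send_rows --series '[[[0, 0, 33], [0, 0, 0], 40], [[0, 0, 34], [0, 0, 0], 40], [[0, 0, 33], [0, 0, 0], 40], [[0, 0, 0], [0, 0, 0], 40], [[0, 0, 0], [0, 0, 0], 40]]'

```text
clock: 21.7
position: [657.1, 2.1, 31.0]
ee_rot: [0.024, 1.0, -0.0, -0.0]
contact_force: [0.0, -0.4, 0.4]
gripper_width: 39.8
grasp_force: 0.0
```

Call:
send_rows --series '[[[0, 0, 0], [0, 0, 0], 5], [[0, 0, 0], [0, 0, 0], 5], [[0, 0, 0], [0, 0, 0], 5], [[0, 0, 0], [0, 0, 0], 5], [[0, 0, 0], [0, 0, 0], 5], [[0, 0, 0], [0, 0, 0], 5]]'

```text
clock: 22.3
position: [658.1, 2.9, 33.7]
ee_rot: [0.023, 1.0, 0.0, 0.002]
contact_force: [0.1, -0.7, 7.3]
gripper_width: 13.5
grasp_force: 59.7
```

Run:
```python
from h import *
plan([(455,11.2,32.3,-2.6,5,2)],step=13)
```

```text
clock 22.3 meas [658.1   2.9  33.7] -2.7 cmd [656.9   2.6  31.3  -2.7] w 13.5 gf 59.7 F [ 0.1 -0.7  7.3]
[[[13,0,0],[0,0,-0.0],5],[[12,0,0],[0,0,-0.0],5],[[13,0,0],[0,0,-0.0],5],[[13,0,0],[0,0,-0.0],5],[[12,0,0],[0,0,-0.0],5],[[13,0,0],[0,0,-0.0],5],[[12,0,0],[0,0,-0.0],5],[[13,-1,0],[0,0,-0.0],5]]
[[[13,0,-1],[0,0,-0.0],5],[[12,0,0],[0,0,-0.0],5],[[13,0,0],[0,0,-0.0],5],[[13,0,0],[0,0,-0.0],5],[[12,0,0],[0,0,-0.0],5],[[13,0,0],[0,0,-0.0],5],[[12,0,0],[0,0,-0.0],5],[[13,0,0],[0,0,-0.0],5]]
[[[0,0,0],[0,0,0],5],[[0,0,0],[0,0,0],5]]
```

Call:
send_rows --series '[[[0, 0, -1], [0, 0, 0], 5], [[13, 0, 0], [0, 0, 0], 5], [[12, 0, 0], [0, 0, 0], 5], [[13, 0, 0], [0, 0, 0], 5], [[13, 0, 0], [0, 0, 0], 5], [[12, 0, 0], [0, 0, 0], 5], [[13, 0, 0], [0, 0, 0], 5], [[12, 0, 0], [0, 0, 0], 5]]'

```text
clock: 23.1
position: [570.7, 7.7, 33.7]
ee_rot: [0.023, 1.0, 0.001, 0.003]
contact_force: [3.6, 0.1, 1.9]
gripper_width: 13.1
grasp_force: 59.2
```

Call:
send_rows --series '[[[13, -1, 0], [0, 0, 0], 5], [[13, 0, 0], [0, 0, 0], 5], [[12, 0, 0], [0, 0, 0], 5], [[13, 0, 0], [0, 0, 0], 5], [[13, 0, 0], [0, 0, 0], 5], [[12, 0, 0], [0, 0, 0], 5], [[13, 0, 0], [0, 0, 0], 5], [[12, 0, 0], [0, 0, 0], 5]]'

```text
clock: 23.9
position: [469.7, 11.7, 33.6]
ee_rot: [0.023, 1.0, 0.001, 0.003]
contact_force: [6.3, 0.4, 6.0]
gripper_width: 13.3
grasp_force: 59.7
```

Call:
send_rows --series '[[[13, 0, 0], [0, 0, 0], 5], [[0, 0, 0], [0, 0, 0], 5], [[0, 0, 0], [0, 0, 0], 5], [[0, 0, 0], [0, 0, 0], 40], [[0, 0, 0], [0, 0, 0], 40], [[0, 0, 0], [0, 0, 0], 40]]'

```text
clock: 24.5
position: [453.2, 11.0, 31.7]
ee_rot: [0.024, 1.0, -0.0, -0.001]
contact_force: [0.3, -0.3, -0.7]
gripper_width: 40.3
grasp_force: 0.0
```

Run:
```python
from h import *
plan([(455,11.2,150,-2.6,40),(420,-200,150,-2.6,46,1)])
```

```text
clock 24.5 meas [453.2  11.   31.7] -2.7 cmd [455.1  11.2  32.3  -2.7] w 40.3 gf 0.0 F [ 0.3 -0.3 -0.7]
[[[0,0,-39],[0,0,-0.0],40],[[0,0,-39],[0,0,-0.0],40],[[0,0,-40],[0,0,-0.0],40],[[5,-43,0],[0,0,-0.0],46],[[5,-42,0],[0,0,-0.0],46],[[5,-43,0],[0,0,-0.0],46],[[5,-42,0],[0,0,-0.0],46],[[5,-43,0],[0,0,-0.0],46]]
[[[0,0,0],[0,0,0],46]]
```

Call:
send_rows --series '[[[0, 0, -39], [0, 0, 0], 40], [[0, 0, -39], [0, 0, 0], 40], [[0, 0, -40], [0, 0, 0], 40], [[5, -43, 0], [0, 0, 0], 46], [[5, -42, 0], [0, 0, 0], 46], [[5, -43, 0], [0, 0, 0], 46], [[5, -42, 0], [0, 0, 0], 46], [[5, -43, 0], [0, 0, 0], 46]]'

```text
clock: 25.3
position: [418.2, -201.5, 149.8]
ee_rot: [0.024, 1.0, 0.0, -0.001]
contact_force: [1.2, 0.2, 0.1]
gripper_width: 46.0
grasp_force: 0.0
```

Call:
send_rows --series '[[[0, -40, 0], [0, 0, 0], 46], [[0, -40, 0], [0, 0, 0], 46], [[0, -40, 0], [0, 0, 0], 46], [[0, 0, 0], [0, 0, 0], 46]]'

```text
clock: 25.7
position: [412.9, -323.4, 149.1]
ee_rot: [0.026, 1.0, 0.0, -0.001]
contact_force: [-1.3, 0.4, -0.2]
gripper_width: 46.3
grasp_force: 0.0
```

Run:
```python
from h import *
c=json.load(open("cmd.json"));c[1]-=120;c[0]-=5;json.dump(c,open("cmd.json","w"));plan([])
shot("top","t4",(160,150,400,310),3.3)
im=get_image("top")[205:300,290:365].astype(int)
m=((im[:,:,0]-im[:,:,2]>8)&(im[:,:,0]-im[:,:,2]<60)&(im[:,:,1]>=im[:,:,0]-4)&(im[:,:,1]>170)).astype(np.uint8)*255
for k in cv2.findContours(m,cv2.RETR_EXTERNAL,cv2.CHAIN_APPROX_NONE)[0]:
    if cv2.contourArea(k)<60: continue
    w=np.array([ray("top",p[0]+[290,205],25)[:2] for p in k],np.float32);print(np.array(cv2.minAreaRect(w)[0]).round(1),cv2.minAreaRect(w)[1:],k[:,0].mean(0)+[290,205])
```

```text
clock 25.7 meas [ 412.9 -323.4  149.1] -3.0 cmd [ 414.9 -320.3  150.3   -2.7] w 46.3 gf 0.0 F [-1.3  0.4 -0.2]
[518.5 -13.6] ((44.25212478637695, 26.86917495727539), 0.9685976505279541) [333.8        253.54545455]
[521.9  36.3] ((27.66612434387207, 44.86492156982422), 87.052734375) [313.31481481 251.44444444]
[597.3  33.9] ((27.635759353637695, 45.41650390625), 82.04660034179688) [314.66666667 221.27777778]
```

View pics/t4.png

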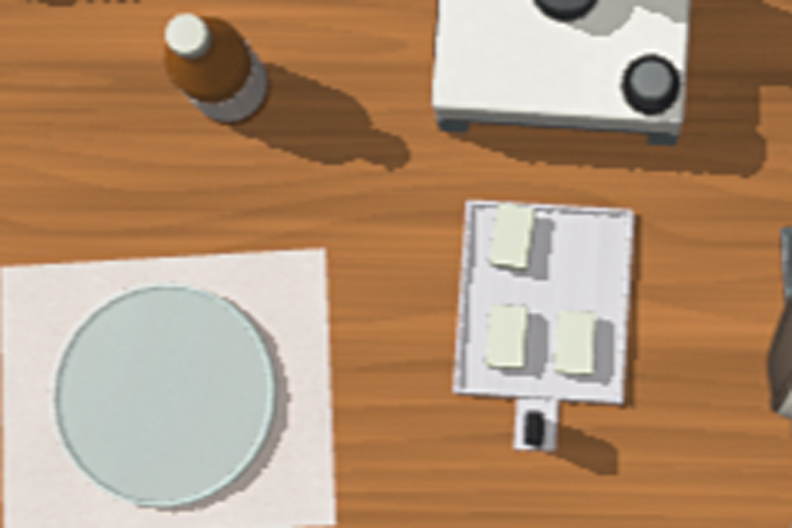

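The view shows all slabs still aboard: (512,237), which was knocked aside but is still in the tray, (507,336) and (575,343). The dish is at (165,396). Now transfer to the dish.

Run:
```python
from h import *
D=ray("top",(209.7,269.7),13)[:2];print("dish",D.round(1))
plan([(597.3,33.9,150,-8,38,1),(597.3,33.9,10,-8,38,1),(597.3,33.9,10,-8,20,5)])
x,y=D+[32,0]
plan([(597.3,33.9,90,-8,20),(x,y,90,0,20,1),(x,y,9.5,0,20,2)])
plan([(x,y,9.5,0,36,3),(x,y,90,0,36)])
```

```text
dish [472.1 292.1]
clock 25.8 meas [ 412.7 -320.4  149.1] -2.9 cmd [ 414.9 -320.3  150.3   -2.7] w 46.0 gf 0.0 F [-0.3 -0.2 -0.7]
[[[-18,40,0],[0,0,0.01],38],[[-18,41,0],[0,0,0.01],38],[[-18,40,0],[0,0,0.01],38],[[-17,41,0],[0,0,0.01],38],[[-17,41,0],[0,0,0.01],38],[[-16,41,0],[0,0,0.01],38],[[-16,42,0],[0,0,0.01],38],[[-15,41,0],[0,0,0.01],38]]
[[[-16,42,0],[0,0,0.01],38],[[0,0,0],[0,0,0],38],[[0,0,35],[0,0,0.0],38],[[0,0,35],[0,0,0.0],38],[[0,0,35],[0,0,0.0],38],[[0,0,35],[0,0,0.0],38],[[0,0,0],[0,0,0],38],[[0,0,0],[0,0,0.0],20]]
[[[0,0,0],[0,0,0],20],[[0,0,0],[0,0,0],20],[[0,0,0],[0,0,0],20],[[0,0,0],[0,0,0],20],[[0,0,0],[0,0,0],20]]
clock 25.8 meas [ 412.7 -320.4  149.1] -2.9 cmd [597.8  34.1  10.3  -7.9] w 46.0 gf 0.0 F [-0.3 -0.2 -0.7]
[[[0,0,-40],[0,0,0.0],20],[[0,0,-40],[0,0,0.0],20],[[18,35,0],[0,0,-0.02],20],[[18,35,0],[0,0,-0.02],20],[[17,35,0],[0,0,-0.02],20],[[16,36,0],[0,0,-0.02],20],[[16,36,0],[0,0,-0.02],20],[[14,36,0],[0,0,-0.02],20]]
[[[14,37,0],[0,0,-0.02],20],[[0,0,0],[0,0,0],20],[[0,0,40],[0,0,0.0],20],[[0,0,41],[0,0,0.0],20],[[0,0,0],[0,0,0],20],[[0,0,0],[0,0,0],20]]
clock 25.8 meas [ 412.7 -320.4  149.1] -2.9 cmd [5.045e+02 2.923e+02 9.300e+00 1.000e-01] w 46.0 gf 0.0 F [-0.3 -0.2 -0.7]
[[[0,0,0],[0,0,0.0],36],[[0,0,0],[0,0,0],36],[[0,0,0],[0,0,0],36],[[0,0,0],[0,0,0],36],[[0,0,-40],[0,0,0.0],36],[[0,0,-41],[0,0,0.0],36]]
```

Call:
send_rows --series '[[[-18, 40, 0], [0, 0, 0.01], 38], [[-18, 41, 0], [0, 0, 0.01], 38], [[-18, 40, 0], [0, 0, 0.01], 38], [[-17, 41, 0], [0, 0, 0.01], 38], [[-17, 41, 0], [0, 0, 0.01], 38], [[-16, 41, 0], [0, 0, 0.01], 38], [[-16, 42, 0], [0, 0, 0.01], 38], [[-15, 41, 0], [0, 0, 0.01], 38]]'

```text
clock: 26.6
position: [574.9, -2.0, 150.2]
ee_rot: [0.063, 0.998, -0.0, -0.001]
contact_force: [1.3, -0.3, 0.3]
gripper_width: 37.8
grasp_force: 0.0
```

Call:
send_rows --series '[[[-16, 42, 0], [0, 0, 0.01], 38], [[0, 0, 0], [0, 0, 0], 38], [[0, 0, 35], [0, 0, 0], 38], [[0, 0, 35], [0, 0, 0], 38], [[0, 0, 35], [0, 0, 0], 38], [[0, 0, 0], [0, 0, 0], 38]]'

```text
clock: 27.2
position: [591.6, 34.2, 40.4]
ee_rot: [0.069, 0.998, -0.002, -0.006]
contact_force: [-0.4, 0.2, 0.3]
gripper_width: 37.9
grasp_force: 0.0
```

Call:
send_rows --series '[[[0, 0, 35], [0, 0, 0], 38], [[0, 0, 0], [0, 0, 0], 38], [[0, 0, 0], [0, 0, 0], 20], [[0, 0, 0], [0, 0, 0], 20], [[0, 0, 0], [0, 0, 0], 20], [[0, 0, 0], [0, 0, 0], 20], [[0, 0, 0], [0, 0, 0], 20]]'

```text
clock: 27.9
position: [596.7, 34.6, 11.4]
ee_rot: [0.068, 0.998, 0.0, 0.0]
contact_force: [-3.4, 1.2, 3.9]
gripper_width: 26.6
grasp_force: 60.9
```

Call:
send_rows --series '[[[0, 0, -40], [0, 0, 0], 20], [[0, 0, -40], [0, 0, 0], 20], [[18, 35, 0], [0, 0, -0.02], 20], [[18, 35, 0], [0, 0, -0.02], 20], [[17, 35, 0], [0, 0, -0.02], 20], [[16, 36, 0], [0, 0, -0.02], 20], [[16, 36, 0], [0, 0, -0.02], 20], [[14, 36, 0], [0, 0, -0.02], 20]]'

```text
clock: 28.7
position: [516.8, 257.6, 91.2]
ee_rot: [0.008, 1.0, 0.001, 0.001]
contact_force: [1.3, 0.1, 0.3]
gripper_width: 26.7
grasp_force: 60.3
```

Call:
send_rows --series '[[[14, 37, 0], [0, 0, -0.02], 20], [[0, 0, 0], [0, 0, 0], 20], [[0, 0, 40], [0, 0, 0], 20], [[0, 0, 0], [0, 0, 0], 20]]'

```text
clock: 29.1
position: [500.9, 290.7, 46.6]
ee_rot: [-0.001, 1.0, -0.002, -0.003]
contact_force: [-2.0, -0.8, -1.0]
gripper_width: 26.2
grasp_force: 60.3
```

Run:
```python
from h import *
plan([(521.9,36.3,90,-3,36,2),(521.9,36.3,10,-3,36,1),(521.9,36.3,10,-3,20,5)])
x,y=472.1-27,292.1+25
plan([(521.9,36.3,90,-3,20),(x,y,90,0,20,2),(x,y,9.5,0,20,2)])
plan([(x,y,9.5,0,36,3),(x,y,90,0,36)])
```

```text
clock 29.1 meas [500.9 290.7  46.6] 0.1 cmd [5.045e+02 2.923e+02 9.030e+01 1.000e-01] w 26.2 gf 60.3 F [-2.  -0.8 -1. ]
[[[-3,-43,0],[0,0,0.01],36],[[-3,-42,0],[0,0,0.01],36],[[-4,-43,0],[0,0,0.01],36],[[-4,-43,0],[0,0,0.01],36],[[-4,-42,0],[0,0,0.01],36],[[-5,-43,0],[0,0,0.0],36],[[0,0,0],[0,0,0],36],[[0,0,0],[0,0,0],36]]
[[[0,0,40],[0,0,0.0],36],[[0,0,40],[0,0,0.0],36],[[0,0,0],[0,0,0],36],[[0,0,0],[0,0,0.0],20],[[0,0,0],[0,0,0],20],[[0,0,0],[0,0,0],20],[[0,0,0],[0,0,0],20],[[0,0,0],[0,0,0],20]]
[[[0,0,0],[0,0,0],20]]
clock 29.1 meas [500.9 290.7  46.6] 0.1 cmd [521.7  35.9  10.3  -2.7] w 26.2 gf 60.3 F [-2.  -0.8 -1. ]
[[[0,0,-40],[0,0,0.0],20],[[0,0,-40],[0,0,0.0],20],[[13,40,0],[0,0,-0.01],20],[[12,39,0],[0,0,-0.0],20],[[13,40,0],[0,0,-0.01],20],[[12,40,0],[0,0,-0.01],20],[[11,40,0],[0,0,-0.0],20],[[12,40,0],[0,0,-0.01],20]]
[[[11,40,0],[0,0,-0.01],20],[[0,0,0],[0,0,0],20],[[0,0,0],[0,0,0],20],[[0,0,40],[0,0,0.0],20],[[0,0,41],[0,0,0.0],20],[[0,0,0],[0,0,0],20],[[0,0,0],[0,0,0],20]]
clock 29.1 meas [500.9 290.7  46.6] 0.1 cmd [4.455e+02 3.171e+02 9.300e+00 1.000e-01] w 26.2 gf 60.3 F [-2.  -0.8 -1. ]
[[[0,0,0],[0,0,0.0],36],[[0,0,0],[0,0,0],36],[[0,0,0],[0,0,0],36],[[0,0,0],[0,0,0],36],[[0,0,-40],[0,0,0.0],36],[[0,0,-41],[0,0,0.0],36]]
```

Call:
send_rows --series '[[[0, 0, 41], [0, 0, 0], 20], [[0, 0, 0], [0, 0, 0], 20], [[0, 0, 0], [0, 0, 0], 36], [[0, 0, 0], [0, 0, 0], 36], [[0, 0, 0], [0, 0, 0], 36], [[0, 0, -40], [0, 0, 0], 36], [[0, 0, -41], [0, 0, 0], 36]]'

```text
clock: 29.8
position: [502.5, 291.7, 90.6]
ee_rot: [-0.001, 1.0, -0.001, -0.001]
contact_force: [0.7, 0.1, 0.1]
gripper_width: 35.9
grasp_force: 0.0
```

Call:
send_rows --series '[[[-3, -43, 0], [0, 0, 0.01], 36], [[-3, -42, 0], [0, 0, 0.01], 36], [[-4, -43, 0], [0, 0, 0.01], 36], [[-4, -43, 0], [0, 0, 0.01], 36], [[-4, -42, 0], [0, 0, 0.01], 36], [[-5, -43, 0], [0, 0, 0], 36], [[0, 0, 0], [0, 0, 0], 36], [[0, 0, 0], [0, 0, 0], 36]]'

```text
clock: 30.6
position: [520.5, 35.1, 90.9]
ee_rot: [0.025, 1.0, 0.0, 0.0]
contact_force: [-0.8, -0.7, -0.2]
gripper_width: 36.1
grasp_force: 0.0
```

Call:
send_rows --series '[[[0, 0, 40], [0, 0, 0], 36], [[0, 0, 40], [0, 0, 0], 36], [[0, 0, 0], [0, 0, 0], 36], [[0, 0, 0], [0, 0, 0], 20], [[0, 0, 0], [0, 0, 0], 20], [[0, 0, 0], [0, 0, 0], 20], [[0, 0, 0], [0, 0, 0], 20], [[0, 0, 0], [0, 0, 0], 20]]'

```text
clock: 31.4
position: [520.9, 36.4, 11.3]
ee_rot: [0.024, 1.0, 0.0, 0.001]
contact_force: [-0.2, 0.0, -0.9]
gripper_width: 26.3
grasp_force: 63.1
```

Call:
send_rows --series '[[[0, 0, -40], [0, 0, 0], 20], [[0, 0, -40], [0, 0, 0], 20], [[13, 40, 0], [0, 0, -0.01], 20], [[12, 39, 0], [0, 0, 0], 20], [[13, 40, 0], [0, 0, -0.01], 20], [[12, 40, 0], [0, 0, -0.01], 20], [[11, 40, 0], [0, 0, 0], 20], [[12, 40, 0], [0, 0, -0.01], 20]]'

```text
clock: 32.2
position: [454.2, 278.9, 90.8]
ee_rot: [0.004, 1.0, 0.0, 0.0]
contact_force: [-0.2, 0.1, 0.1]
gripper_width: 26.4
grasp_force: 63.2
```

Call:
send_rows --series '[[[11, 40, 0], [0, 0, -0.01], 20], [[0, 0, 0], [0, 0, 0], 20], [[0, 0, 0], [0, 0, 0], 20], [[0, 0, 40], [0, 0, 0], 20], [[0, 0, 0], [0, 0, 0], 20]]'

```text
clock: 32.7
position: [441.6, 313.4, 46.6]
ee_rot: [0.0, 1.0, -0.004, -0.004]
contact_force: [-0.8, -1.6, -1.3]
gripper_width: 26.4
grasp_force: 63.2
```

Call:
send_rows --series '[[[0, 0, 41], [0, 0, 0], 20], [[0, 0, 0], [0, 0, 0], 20], [[0, 0, 0], [0, 0, 0], 20], [[0, 0, 0], [0, 0, 0], 36], [[0, 0, 0], [0, 0, 0], 36], [[0, 0, 0], [0, 0, 0], 36], [[0, 0, -40], [0, 0, 0], 36], [[0, 0, -41], [0, 0, 0], 36]]'

```text
clock: 33.5
position: [443.4, 316.5, 90.6]
ee_rot: [-0.001, 1.0, -0.001, -0.001]
contact_force: [0.5, 0.5, 0.4]
gripper_width: 35.8
grasp_force: 0.0
```

Run:
```python
from h import *
plan([(518.5,-13.6,90,-1,36,2),(518.5,-13.6,10,-1,40,1),(518.5,-13.6,10,-1,20,5)])
x,y=472.1-27,292.1-25
plan([(518.5,-13.6,90,-1,20),(x,y,90,0,20,2),(x,y,9.5,0,20,2)])
plan([(x,y,9.5,0,36,3),(x,y,150,0,36),(420,60,180,0,36,1)])
```

```text
clock 33.5 meas [443.4 316.5  90.6] 0.2 cmd [4.455e+02 3.171e+02 9.030e+01 1.000e-01] w 35.8 gf 0.0 F [0.5 0.5 0.4]
[[[-9,-41,0],[0,0,0.0],36],[[-9,-42,0],[0,0,0.0],36],[[-9,-41,0],[0,0,0.01],36],[[-10,-41,0],[0,0,-0.0],36],[[-9,-42,0],[0,0,0.0],36],[[-9,-41,0],[0,0,0.0],36],[[-10,-41,0],[0,0,0.01],36],[[-10,-41,0],[0,0,-0.0],36]]
[[[0,0,0],[0,0,0],36],[[0,0,0],[0,0,0],36],[[0,0,40],[0,0,-0.0],40],[[0,0,40],[0,0,-0.0],40],[[0,0,0],[0,0,0],40],[[0,0,0],[0,0,-0.0],20],[[0,0,0],[0,0,0],20],[[0,0,0],[0,0,0],20]]
[[[0,0,0],[0,0,0],20],[[0,0,0],[0,0,0],20],[[0,0,0],[0,0,0],20]]
clock 33.5 meas [443.4 316.5  90.6] 0.2 cmd [518.7 -13.3  10.3  -1. ] w 35.8 gf 0.0 F [0.5 0.5 0.4]
[[[0,0,-40],[0,0,-0.0],20],[[0,0,-40],[0,0,-0.0],20],[[11,40,0],[0,0,-0.0],20],[[11,40,0],[0,0,-0.01],20],[[11,40,0],[0,0,0.0],20],[[11,40,0],[0,0,-0.0],20],[[11,40,0],[0,0,-0.0],20],[[11,40,0],[0,0,-0.01],20]]
[[[10,40,0],[0,0,0.0],20],[[0,0,0],[0,0,0],20],[[0,0,0],[0,0,0],20],[[0,0,40],[0,0,0.0],20],[[0,0,41],[0,0,0.0],20],[[0,0,0],[0,0,0],20],[[0,0,0],[0,0,0],20]]
clock 33.5 meas [443.4 316.5  90.6] 0.2 cmd [4.453e+02 2.674e+02 9.300e+00 1.000e-01] w 35.8 gf 0.0 F [0.5 0.5 0.4]
[[[0,0,0],[0,0,0.0],36],[[0,0,0],[0,0,0],36],[[0,0,0],[0,0,0],36],[[0,0,0],[0,0,0],36],[[0,0,-35],[0,0,0.0],36],[[0,0,-35],[0,0,0.0],36],[[0,0,-36],[0,0,0.0],36],[[0,0,-35],[0,0,0.0],36]]
[[[5,-41,-6],[0,0,0.0],36],[[5,-42,-6],[0,0,0.0],36],[[5,-41,-6],[0,0,0.0],36],[[6,-42,-6],[0,0,0.0],36],[[5,-41,-6],[0,0,0.0],36],[[0,0,0],[0,0,0],36]]
```

Call:
send_rows --series '[[[-9, -41, 0], [0, 0, 0], 36], [[-9, -42, 0], [0, 0, 0], 36], [[-9, -41, 0], [0, 0, 0.01], 36], [[-10, -41, 0], [0, 0, 0], 36], [[-9, -42, 0], [0, 0, 0], 36], [[-9, -41, 0], [0, 0, 0], 36], [[-10, -41, 0], [0, 0, 0.01], 36], [[-10, -41, 0], [0, 0, 0], 36]]'

```text
clock: 34.3
position: [517.7, -14.6, 91.0]
ee_rot: [0.008, 1.0, 0.0, 0.0]
contact_force: [1.5, 0.4, 0.1]
gripper_width: 36.0
grasp_force: 0.0
```

Call:
send_rows --series '[[[0, 0, 0], [0, 0, 0], 36], [[0, 0, 0], [0, 0, 0], 36], [[0, 0, 40], [0, 0, 0], 40], [[0, 0, 40], [0, 0, 0], 40], [[0, 0, 0], [0, 0, 0], 40], [[0, 0, 0], [0, 0, 0], 20], [[0, 0, 0], [0, 0, 0], 20], [[0, 0, 0], [0, 0, 0], 20]]'

```text
clock: 35.1
position: [519.0, -12.2, 12.4]
ee_rot: [0.008, 1.0, 0.001, 0.002]
contact_force: [-0.6, 0.0, -0.7]
gripper_width: 26.6
grasp_force: 62.7
```

Call:
send_rows --series '[[[0, 0, 0], [0, 0, 0], 20], [[0, 0, 0], [0, 0, 0], 20]]'

```text
clock: 35.3
position: [518.1, -12.7, 11.3]
ee_rot: [0.009, 1.0, 0.0, 0.001]
contact_force: [-0.0, 0.5, -1.5]
gripper_width: 26.4
grasp_force: 62.7
```

Call:
send_rows --series '[[[0, 0, -40], [0, 0, 0], 20], [[0, 0, -40], [0, 0, 0], 20], [[11, 40, 0], [0, 0, 0], 20], [[11, 40, 0], [0, 0, -0.01], 20], [[11, 40, 0], [0, 0, 0], 20], [[11, 40, 0], [0, 0, 0], 20], [[11, 40, 0], [0, 0, 0], 20], [[11, 40, 0], [0, 0, -0.01], 20]]'

```text
clock: 36.1
position: [453.4, 229.3, 90.8]
ee_rot: [-0.002, 1.0, 0.0, 0.0]
contact_force: [1.3, 0.6, -0.2]
gripper_width: 26.7
grasp_force: 62.8
```

Call:
send_rows --series '[[[10, 40, 0], [0, 0, 0], 20], [[0, 0, 0], [0, 0, 0], 20], [[0, 0, 0], [0, 0, 0], 20], [[0, 0, 40], [0, 0, 0], 20], [[0, 0, 0], [0, 0, 0], 20]]'

```text
clock: 36.6
position: [441.4, 264.0, 46.8]
ee_rot: [0.0, 1.0, -0.003, -0.004]
contact_force: [-1.5, -1.4, -0.8]
gripper_width: 26.2
grasp_force: 62.8
```

Call:
send_rows --series '[[[0, 0, 41], [0, 0, 0], 20], [[0, 0, 0], [0, 0, 0], 20], [[0, 0, 0], [0, 0, 0], 20], [[0, 0, 0], [0, 0, 0], 36], [[0, 0, 0], [0, 0, 0], 36], [[0, 0, 0], [0, 0, 0], 36], [[0, 0, -35], [0, 0, 0], 36], [[0, 0, -35], [0, 0, 0], 36]]'

```text
clock: 37.4
position: [443.4, 267.0, 79.7]
ee_rot: [-0.001, 1.0, -0.001, -0.001]
contact_force: [1.2, 0.8, 1.3]
gripper_width: 36.0
grasp_force: 0.0
```

Call:
send_rows --series '[[[0, 0, -36], [0, 0, 0], 36], [[0, 0, -35], [0, 0, 0], 36], [[5, -41, -6], [0, 0, 0], 36], [[5, -42, -6], [0, 0, 0], 36], [[5, -41, -6], [0, 0, 0], 36], [[6, -42, -6], [0, 0, 0], 36], [[5, -41, -6], [0, 0, 0], 36], [[0, 0, 0], [0, 0, 0], 36]]'

```text
clock: 38.2
position: [417.1, 57.3, 181.3]
ee_rot: [0.001, 1.0, 0.0, 0.0]
contact_force: [0.8, 0.2, -0.6]
gripper_width: 35.9
grasp_force: 0.0
```

Call:
send_rows --series '[[[0, -41, 0], [0, 0, 0], 36], [[0, -42, 0], [0, 0, 0], 36], [[0, -41, 0], [0, 0, 0], 36], [[0, -42, 0], [0, 0, 0], 36], [[0, -41, 0], [0, 0, 0], 36], [[0, 0, 0], [0, 0, 0], 36], [[0, 0, 0], [0, 0, 0], 36]]'

```text
clock: 38.9
position: [418.9, -146.8, 180.3]
ee_rot: [-0.0, 1.0, 0.0, -0.0]
contact_force: [0.3, 1.5, -0.0]
gripper_width: 36.0
grasp_force: 0.0
```

Run:
```python
from h import *
shot("top","t5",(150,110,550,320),2)
im=get_image("top")[225:320,160:265].astype(int)
for x in ((499,292),(445,317),(445,267)): print(proj("top",(*x,24)).round())
```

```text
[209. 259.]
[198. 280.]
[218. 281.]
```

View pics/t5.png

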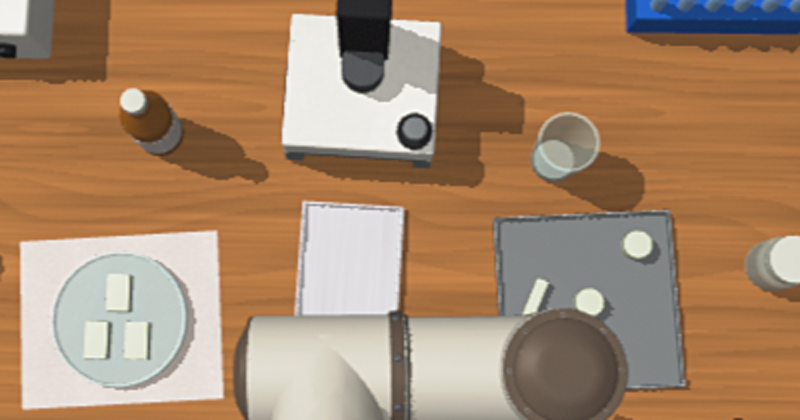

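The three slabs lie flat in the dish at (118,293), (97,340), (137,340). The carrier (350,260) is clear of the hood, the pucks and bar are in the tub, and the glassware is upright. Handing in.

```bash
python3 -c "
from bench import job_done
print(job_done())"
```

```text
the job is handed in; nothing more can be done
None
```

I handed the job in after about 39 s of robot time. All three slabs present were imaged with the carrier home and the shutter pressed right down, and they now lie flat in the glass dish. The carrier is clear of the hood, the pucks and bar are still in the parts tray, and the bottle and beaker stand where they were; the jar and petri were out of or only partly in my last view, but the arm never went near them.

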